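Load the ionising rack with its supply locked off, then re-arm it

ROBOT

A 7-joint arm with a two-finger parallel gripper is mounted at the origin on a cart in front of the work surface, level with it; the furniture and walls round the work are solid. World frame = base frame: x ahead of the robot, y to its left, z up, the work surface at z = 0. Lengths are in m, angles in degrees, forces in N, time in s.
With the tool pointing down it reaches from about 0.4 to 0.9 m from the base axis. Payload 5.6 kg.
Tool frame: the origin (TCP) lies between the finger pads; the fingertips stand 25 mm ahead of it and the grasp point (between the pads) lies 6 mm ahead of it; z points along the fingers, y is the line along which they close (so a half turn about z gives the same grasp; the last joint's range is limited). The gripper opens to 92 mm and grips with 3 to 60 N. Pads are 20 mm wide; open, the fingers measure 128 mm over their backs; the gripper's body (75 mm by 189 mm) begins 69 mm behind the grasp point.
Start: joints at [-70.989, 26.786, -0.665, 91.828, 0.344, 61.387, -3.226], TCP at [0.238, 0.605, 0.24] pointing down, gripper open.
Joint ranges: [-144.91, 144.91], [-17.63, 115.5], [-89.93, 88.59], [15.96, 139.68], [-74.01, 254.01], [8.47, 105.57], [-167.45, 167.45]. Speed limits (degrees/s): [147.25, 147.25, 180, 180, 180, 180, 180].

INTERFACE

Orientations are given as a 3x3 rotation matrix whose columns are the frame's x, y, z axes.
In Python, from bench import manip gives the robot as it stands.
- The arm moves only by the tool arm_command, never from a script. Its argument "rows" is a list of rows, each a list of 3 entries, a list of its own where there are three numbers: the turn, a rotation vector about the world's x, y, z in units of 5 degrees (1.0 is 5 degrees), then the shift along the world's x, y, z in mm, then the finger opening in mm, from 0 to 91.9. In form: [[[wx, wy, wz], [x, y, z], fingers], ...]. A call has 1 to 8 rows; each row shifts and turns the commanded pose from where the row before left it; what a row does not reach is not made up. A row lasts 1/12 s, in which the tool goes at most 41.7 mm and 7.16 degrees, less where a joint would pass 70% of its speed; a pose out of reach is approached as far as the arm can. A call is refused whole if a number of a shift passes 41.7 or a number of a turn 1, either way. A call with a gripper value outside its range is refused whole. The fingers move at their own pace and stop on an object; the grip force is fixed at half the most. Time passes only in rows, so rows that do not move let the fingers close. It gives the time, the measured TCP pose, the force, the opening and the grip force at its end, in the units of the state.
- manip.read_state(): the state, without advancing time (a new reading comes with each control period).
- manip.read_camera(name): name is "side" or "top"; returns the picture (480x640x3 uint8, blue, green, red); there is no depth.
- manip.camera_params(name): a dict with "camera_matrix" (3x3 intrinsics, pixels), "eye" and "orientation" of the camera in the world. Camera axes: x right, y up, looking along -z (the intrinsics and any distortion apply to the point x, -y, -z); pixel columns grow to the right and rows downward; lengths in m; the calibration is good to about 2 mm. A picture is of the moment at which its call begins. camera_params takes no time and is no camera call.
- manip.sign_off(): hands the job in; it is judged then, once.
The state is a dict: "time": time; "q": joint angles; "qd": joint speeds; "joint_efforts": joint torques, N m; "ee_pos": TCP position; "tcp_rot": TCP orientation; "force": force on the tool from outside, world axes, zero at the start; "moment": the same for the moment, N m; "finger_gap": finger opening in m; "gripper_force": force on a finger pad.
Only numpy, scipy, OpenCV 4.12 (cv2) and the standard library are available. Lean on these libraries where they do the work, as an engineer would, in place of code of your own. Each camera call takes 0.05 s, during which the arm holds its last target. There are 200 camera calls.

TASK

The ionising rack is still live from the last batch: on the high-voltage supply, lift the hinged guard, flip the toggle to off (to the left, as seen from the front of the supply) and shut the guard again before you touch any panel. Then lay every sample panel from the table flat on the sloping bed, side by side without overlapping, each lengthwise up the slope and with its short lower edge right against the stop ledge. When all lie there, lift the guard, flip the toggle to on (to the right) and shut the guard fully; never handle a panel while the toggle is on, and leave the other things alone.

Things in the scene. Friction and masses are not known exactly. Their poses are not given: they have to be found in the camera images.
- panel_0: flat sample panel of white-skinned aluminium board with a dark plastic core showing at the edges, 110 x 60 x 8 mm, 50 to 100 g. Origin at its centre, x along the 110 mm length, y along the 60 mm width, z through the thickness; both faces are alike. At the start it lies flat on the table; it may be absent.
- panel_1: flat sample panel of white-skinned aluminium board with a dark plastic core showing at the edges, 110 x 60 x 8 mm, 50 to 100 g. Origin at its centre, x along the 110 mm length, y along the 60 mm width, z through the thickness; both faces are alike. At the start it lies flat on the table; it may be absent.
- panel_2: flat sample panel of white-skinned aluminium board with a dark plastic core showing at the edges, 110 x 60 x 8 mm, 50 to 100 g. Origin at its centre, x along the 110 mm length, y along the 60 mm width, z through the thickness; both faces are alike. At the start it lies flat on the table; it may be absent.
- panel_3: flat sample panel of white-skinned aluminium board with a dark plastic core showing at the edges, 110 x 60 x 8 mm, 50 to 100 g. Origin at its centre, x along the 110 mm length, y along the 60 mm width, z through the thickness; both faces are alike. At the start it lies flat on the table; it may be absent.
- rack_bed: bed of the fixed ionising rack: flat grey plate 370 mm wide (y), 135 mm long (x), sloping at 0.384 rad (22 degrees) down to the robot. Its own frame: x up the slope, y left along the ledge, z square out of the plate; origin on the plate's top face at its foot, mid-ledge, 40 mm above the table. A panel against the ledge has its centre at x = 55, z = 4 mm. Not slippery: panels stay where put.
- ledge_top (a point): middle of the top front edge of the stop ledge along the foot of the bed: the ledge stands 14 mm proud of the plate, is 8 mm thick and runs the whole width. The bed has no side walls. Along its head, from 135 mm up the slope, a grey ioniser bar stands 32 mm proud of the plate.
- supply: high-voltage supply, a grey box 150 (x) x 140 (y) x 62 mm (z) fixed on the left-hand table; origin at the centre of its underside, its front faces -x, y is its left. On its top, under the guard, is the toggle.
- guard (a joint): hinge of the guard, rad: 0 = shut, 1.85 = fully back; stiff (about 0.05 N m), stays where it is left. The guard is an aluminium hood 82 (x) x 56 (y) mm, open below, top 53 mm above the supply's top when shut. Its axis runs along the supply's y at its back edge; the front (-x) edge lifts up and back. Take it by its flat sides, 56 mm apart.
- guard_hinge (a point): point on the hinge axis in the middle of the guard's back edge, 51 mm behind the supply's centre and 67 mm above the table; its axes turn with the guard.
- guard_grip (a point): point midway between the guard's ribbed sides where it is best gripped, 26 mm behind its front face and 22 mm below its top; 58 mm in front of the hinge axis and 26 mm above it when the guard is shut. Turns with the guard.
- toggle (a joint): snap toggle, rad: 0 = on (leaning 0.4 rad to the supply's right, -y), 0.8 = off (leaning 0.4 rad to its left, +y); it snaps over at 0.4 and takes about 2 N at the tip. Bare steel lever 9 mm thick, standing 39 mm above the top of the supply, pivot 4 mm in front of the supply's centre at the height of its top; a small raised bar marks the on side.
- toggle_tip (a point): point on the toggle lever 36 mm from its pivot, 3 mm below its end.
- tape_measure: yellow pocket tape measure, 34 x 75 x 62 mm, a bystander; origin at the centre of its underside.
- tin: round tin with a pale rim and dark blue top, 67 mm across, 41 mm high, a bystander; origin at the centre of its underside.
Things that resemble listed ones, but are neither listed nor needed, are in the scene too. What is shaped like the panel_3 but red is not meant.

How it is judged:
By the outcome, as a careful person would: the job done as asked, in the order asked, and still so for the second after the job is handed in, with the robot touching nothing.
Of panel_0, panel_1, panel_2, panel_3 only 2 to 4 are there at a start; the rules pass over those that are not, and their reading is None.
At some moment in a run one of panel_0, panel_1, panel_2, panel_3 may be knocked a few centimetres aside while the robot is not near it.
Once in a run the grip may slacken for a moment while it holds something.
It also fails if it takes over 210 s, if anything falls off the work surface, if the arm or the gripper's body presses on something with over 40 N, if the wrist force passes 120 N, or if a joint passes its speed limit or range.

## Working session

There is one attempt and no reset: what is moved stays moved. The work goes in short steps, Python scripts to look and compute and a tool call to move; the robot and the scene stay as the last step left them, time stands still between calls to the robot, and variables do not carry over. Pictures are saved under pics/ and viewed, at most 14 in all, crops included, and the job is handed in when it is done.

Besides the shell and the picture viewer there is one more tool, called after "Request:" as a command line: name --argument value ..., lists and objects as JSON in quotes. arm_command: Moves the arm, as the interface text tells. Its arguments: {"type":"object","properties":{"rows":{"type":"array"}},"required":["rows"]}

```bash
mkdir -p pics; ls; python3 - <<'E'
from bench import manip
import cv2
s=manip.read_state()
print({k:s[k] for k in ("time","ee_pos","tcp_rot","finger_gap","force")})
for n in ("top","side"):
    p=manip.camera_params(n); print(n,p)
    cv2.imwrite(f"pics/{n}0.png",manip.read_camera(n))
E
```

```text
pics
{'time': 0.0, 'ee_pos': array([0.23781327, 0.60434808, 0.23862774]), 'tcp_rot': array([[-9.30559717e-01,  3.66139742e-01, -5.50538688e-04],
       [ 3.66140140e-01,  9.30558185e-01, -1.69202579e-03],
       [-1.07209605e-04, -1.77610535e-03, -9.99998417e-01]]), 'finger_gap': 0.09196696385879942, 'force': array([ 0.05266036,  0.60290313, -0.56648352])}
top {'camera_matrix': array([[522.05433904,   0.        , 326.8264348 ],
       [  0.        , 522.05433904, 232.85086703],
       [  0.        ,   0.        ,   1.        ]]), 'eye': array([0.43148387, 0.01234651, 1.64471018]), 'orientation': array([[ 0.02283794,  0.99736189, -0.06890343],
       [-0.99961422,  0.02169111, -0.01734676],
       [-0.0158064 ,  0.06927301,  0.99747251]])}
side {'camera_matrix': array([[603.16377712,   0.        , 321.45123867],
       [  0.        , 603.16377712, 247.13434669],
       [  0.        ,   0.        ,   1.        ]]), 'eye': array([-0.10035289, -1.07995478,  0.93095534]), 'orientation': array([[ 0.87205549,  0.24956261, -0.42099611],
       [-0.48885836,  0.48490808, -0.72517698],
       [ 0.02316735,  0.83820204,  0.54486752]])}
```

View pics/top0.png

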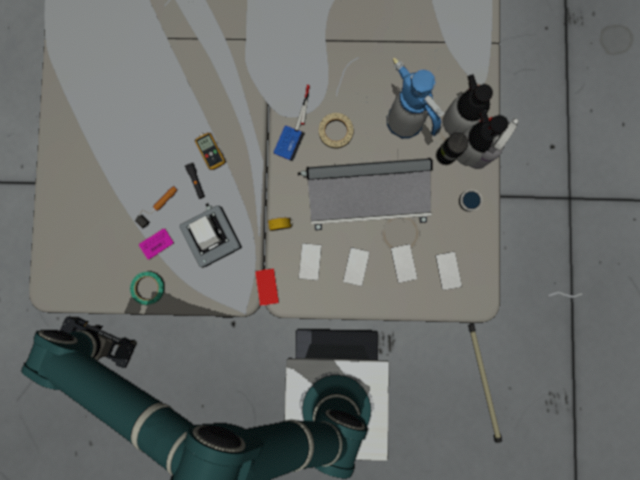

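View pics/side0.png

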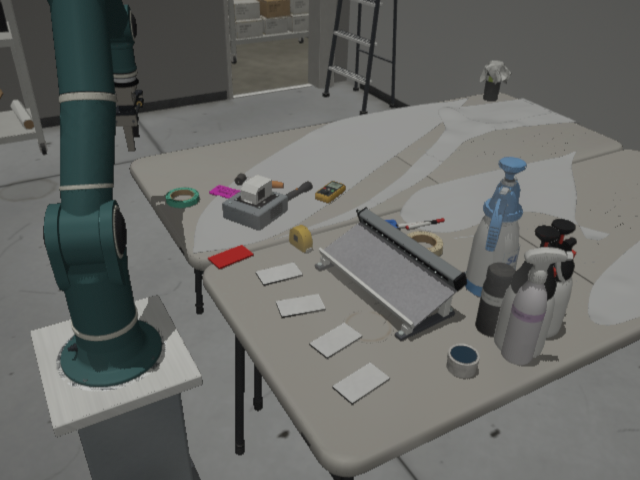

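The top view shows four white panels at (311,262), (356,267), (404,263) and (449,271). The red lookalike is at (267,287), the supply with its guard at (210,235), the rack at (370,190) with its ledge near row 218, the tape at (280,224) and the tin at (470,201). Next I'll measure and take a close crop.

```bash
cat > h.py <<'E'
import numpy as np, cv2
from bench import manip
P={n:manip.camera_params(n) for n in ("top","side")}
def ray(n,u,v):
    p=P[n];K=p["camera_matrix"];d=np.array([(u-K[0,2])/K[0,0],-(v-K[1,2])/K[1,1],-1.])
    return np.array(p["eye"]),np.array(p["orientation"])@d
def onz(n,u,v,z):
    e,d=ray(n,u,v);return e+d*(z-e[2])/d[2]
def proj(n,X):
    p=P[n];c=np.array(p["orientation"]).T@(np.array(X)-p["eye"]);K=p["camera_matrix"]
    return np.array([K[0,2]+K[0,0]*c[0]/-c[2],K[1,2]-K[1,1]*c[1]/-c[2]])
def tri(a,b):
    (e1,d1),(e2,d2)=ray("top",*a),ray("side",*b)
    A=np.stack([d1,-d2],1);t=np.linalg.lstsq(A,e2-e1,rcond=None)[0]
    p,q=e1+d1*t[0],e2+d2*t[1];return (p+q)/2,np.linalg.norm(p-q)
def panels(img,z=0.008,box=(285,235,475,300),thr=170):
    x0,y0,x1,y1=box;g=img[y0:y1,x0:x1].astype(int)
    m=((g.min(2)>thr)&(g.max(2)-g.min(2)<30)).astype(np.uint8)
    out=[]
    for c in cv2.findContours(m,cv2.RETR_EXTERNAL,cv2.CHAIN_APPROX_NONE)[0]:
        if cv2.contourArea(c)<150: continue
        w=np.array([onz("top",u+x0,v+y0,z)[:2] for u,v in c[:,0]],np.float32)
        (cx,cy),(a,b),_=r=cv2.minAreaRect(w)
        q=cv2.boxPoints(r);e=q[1]-q[0];f=q[2]-q[1];l=e if np.hypot(*e)>np.hypot(*f) else f
        ang=np.degrees(np.arctan2(l[1],l[0]));ang=(ang+90)%180-90
        out.append((round(cx,4),round(cy,4),round(max(a,b)*1e3),round(min(a,b)*1e3),round(ang,1)))
    return sorted(out,key=lambda t:-t[1])
E
python3 - <<'E'
from h import *
im=cv2.imread("pics/top0.png");sd=cv2.imread("pics/side0.png")
g=im[235:300,285:475].min(2);print(np.percentile(g,[50,80,85,95,99]))
for t in (150,170,190):print(t,panels(im,thr=t))
a=cv2.resize(im[195:275,165:265],None,fx=4,fy=4,interpolation=cv2.INTER_CUBIC)
b=cv2.resize(sd[165:235,210:310],None,fx=4,fy=4,interpolation=cv2.INTER_CUBIC)
c=cv2.resize(im[150:235,290:445],None,fx=5,fy=3.2,interpolation=cv2.INTER_CUBIC)[:,:800]
o=np.zeros((600,800,3),np.uint8);o[:320,:400]=a;o[:280,400:]=b;o[320:592,:775]=c;cv2.imwrite("pics/crop1.png",o)
E
```

```text
[122. 154. 172. 177. 180.]
150 [(0.4545, 0.0932, 108, 58, np.float32(-3.9)), (0.4421, -0.0522, 108, 58, np.float32(-11.5)), (0.4558, -0.2014, 108, 57, np.float32(13.2)), (0.4361, -0.341, 108, 56, np.float32(11.6))]
170 [(0.4545, 0.0923, 102, 55, np.float32(-5.0)), (0.4423, -0.0524, 102, 53, np.float32(-12.0)), (0.4558, -0.2007, 101, 52, np.float32(12.8)), (0.445, -0.338, 83, 51, np.float32(11.7))]
190 []
```

View pics/crop1.png

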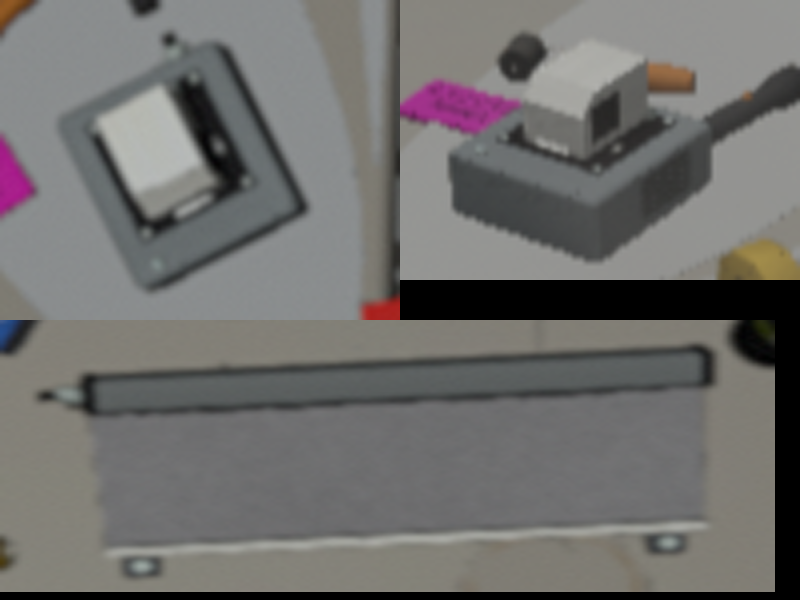

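The crop shows the guard's white hood on the supply. In the full top image its top face runs from (189,226) to (204,249). The magenta card and the black and orange tools beside it are not wanted. The panels measure 108x58 mm, which fits 110x60; the red one is excluded. Next I'll work out the supply pose and the rack pose.

```bash
python3 - <<'E'
from h import *
im=cv2.imread("pics/top0.png");sd=cv2.imread("pics/side0.png")
C={"fl":((202.5,267),(222.7,202.5)),"fr":((239.5,247.2),(260,216.2)),"br":((219.5,206),(287.5,195))}
for k,(a,b) in C.items(): print(k,*[np.round(v,4) for v in tri(a,b)],onz("top",*a,.062).round(4),onz("side",*b,.062).round(4))
print("bl",onz("top",180,225.5,.062).round(4))
# guard top by bright mask
g=im[205:265,180:240].astype(int);m=(g.min(2)>150).astype(np.uint8)
c=max(cv2.findContours(m,cv2.RETR_EXTERNAL,cv2.CHAIN_APPROX_NONE)[0],key=cv2.contourArea)
w=np.array([onz("top",u+180,v+205,.115)[:2] for u,v in c[:,0]],np.float32);r=cv2.minAreaRect(w);print("guard",r,cv2.boxPoints(r).round(3).tolist())
# supply top outline bluish grey? print samples
print(im[255,200],im[240,180],im[215,190],im[260,215],im[190,240])
# ledge
g=im[205:232,300:445].astype(int);m=(g.min(2)>140)
v,u=np.nonzero(m);print(len(u),u.min()+300,u.max()+300)
pts=np.array([onz("top",a+300,b+205,.0515)[:2] for a,b in zip(u,v)])
med=np.median(pts,0);p=np.polyfit(pts[:,1],pts[:,0],1);res=pts[:,0]-np.polyval(p,pts[:,1]);k=abs(res)<.008
p=np.polyfit(pts[k,1],pts[k,0],1);print("ledge",p,np.degrees(np.arctan(p[0])),pts[k,1].min(),pts[k,1].max(),res.std())
for a in ((311,222.5),(431.3,213.8)):print(onz("top",*a,.0515))
b=cv2.resize(sd[195:345,305:485],None,fx=4.4,fy=4,interpolation=cv2.INTER_CUBIC);cv2.imwrite("pics/crop2.png",b)
E
```

```text
fl [0.4278 0.4144 0.0661] 0.0019 [0.4287 0.415  0.062 ] [0.4294 0.4219 0.062 ]
fr [0.4937 0.3039 0.0593] 0.0051 [0.4913 0.3045 0.062 ] [0.4941 0.2984 0.062 ]
br [0.6161 0.3686 0.0676] 0.0016 [0.616  0.3702 0.062 ] [0.6214 0.3776 0.062 ]
bl [0.5536 0.489  0.062 ]
guard ((0.537592887878418, 0.4073098301887512), (0.06655839085578918, 0.05261502042412758), 28.70977783203125) [[0.4959999918937683, 0.414000004529953], [0.5210000276565552, 0.36800000071525574], [0.5789999961853027, 0.4000000059604645], [0.5540000200271606, 0.44600000977516174]]
[96 95 90] [142 141 138] [143 142 139] [64 63 59] [114 122 125]
260 312 430
ledge [-0.09570238  0.58088467] -5.466693078300967 -0.2740587577625497 0.08625824263003037 0.002628726787033641
[0.57228071 0.08928637 0.0515    ]
[ 0.6068611  -0.27801515  0.0515    ]
```

View pics/crop2.png

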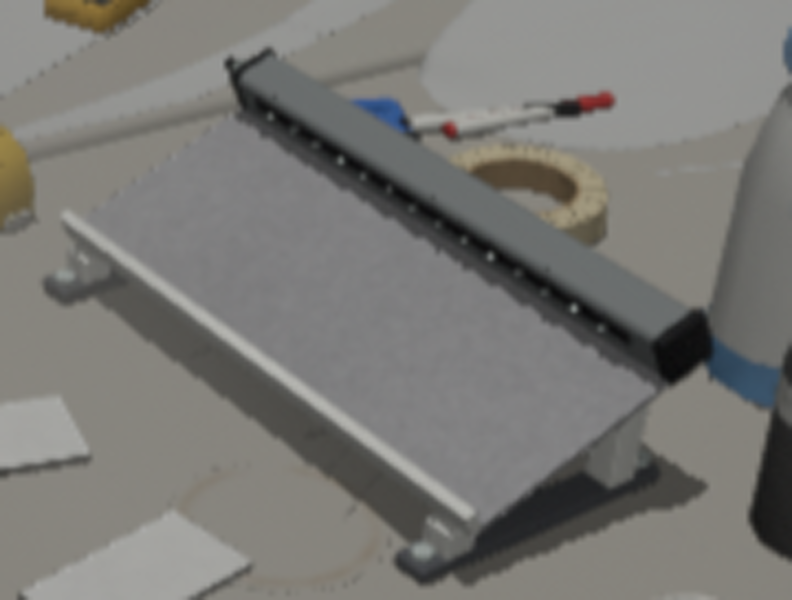

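The side crop shows the rack with its ledge running from side pixel (320,249) to (413,325) and the bar behind it, which agrees with the top view. The supply is at about (0.5215, 0.396) with yaw 29°, and the ledge ends are 369 mm apart against 370 expected. I'll move above the guard grip, about (0.515, 0.393).

Request:
arm_command --rows '[[[0,0,0.8],[15,-10,0],91],[[0,0,1],[28,-22,0],91],[[0,0,1],[32,-26,-5],91],[[0,0,1],[34,-26,-8],91],[[0,0,1],[34,-26,-8],91],[[0,0,1],[34,-26,-8],91],[[0,0,1],[34,-26,-5],91],[[0,0,1],[30,-22,-5],91]]'

```text
time: 0.77
ee_pos: [0.4752, 0.4226, 0.201]
tcp_rot: [[-0.953, -0.304, -0.0], [-0.304, 0.953, -0.001], [0.001, -0.001, -1.0]]
force: [1.1, 1.0, -0.1]
finger_gap: 0.0909
gripper_force: 0.0
```

Request:
arm_command --rows '[[[0,0,1],[20,-16,0],91],[[0,0,1],[12,-9,0],91],[[0,0,0.3],[4,-3,0],91],[[0,0,0],[0,0,0],91],[[0,0,0],[0,0,0],91]]'

```text
time: 1.18
ee_pos: [0.5093, 0.3968, 0.2013]
tcp_rot: [[-0.875, -0.484, -0.001], [-0.484, 0.875, -0.0], [0.001, 0.0, -1.0]]
force: [-0.0, 0.6, -0.1]
finger_gap: 0.0909
gripper_force: 0.0
```

```bash
python3 - <<'E'
from h import *
im=manip.read_camera("top");sd=manip.read_camera("side");s=manip.read_state()
print(s["time"],s["ee_pos"].round(4),s["tcp_rot"].round(3).tolist(),s["q"].round(0) if hasattr(s["q"],"round") else s["q"],s["force"].round(1))
print(tri((311,222.5),(319.8,248.8)),tri((431.3,213.8),(413,325)))
a=cv2.resize(im[180:290,150:270],None,fx=3.3,fy=3.3);b=cv2.resize(sd[120:240,200:320],None,fx=3.3,fy=3.3)
o=np.zeros((400,800,3),np.uint8);o[:a.shape[0],:a.shape[1]]=a;o[:b.shape[0],400:400+b.shape[1]]=b;cv2.imwrite("pics/c3.png",o)
E
```

```text
1.2833 [0.5084 0.398  0.2016] [[-0.874, -0.486, -0.001], [-0.486, 0.874, 0.0], [0.001, 0.001, -1.0]] [-36.  29.  -6.  94.   4.  57.  75.] [-0.5  0.5 -0.3]
(array([0.57291891, 0.0892084 , 0.04879359]), np.float64(0.0008992039585716037)) (array([ 0.60794939, -0.27920243,  0.04722601]), np.float64(0.0014547010794044748))
```

View pics/c3.png

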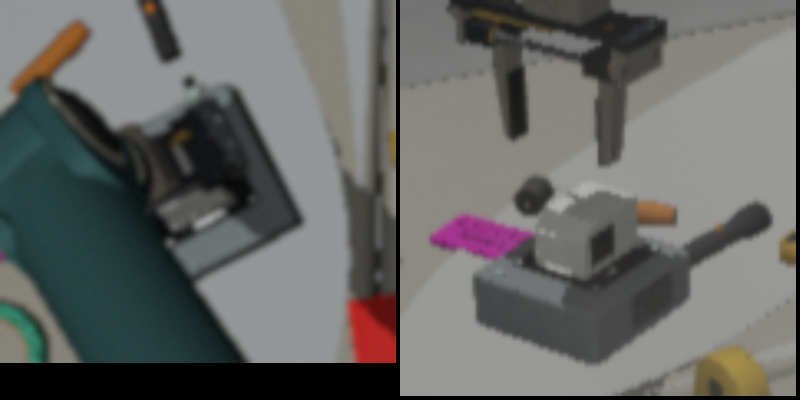

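The fingers are straddling above the guard (side view around (275,165)) with the axes aligned. I'll descend and grip.

Request:
arm_command --rows '[[[0,0,0],[4,-3,-20],91],[[0,0,0],[2,-2,-30],91],[[0,0,0],[0,0,-25],91],[[0,0,0],[0,0,-17],91],[[0,0,0],[0,0,-10],91],[[0,0,0],[0,0,0],91],[[0,0,0],[0,0,0],91]]'

```text
time: 1.87
ee_pos: [0.515, 0.3929, 0.1]
tcp_rot: [[-0.874, -0.486, -0.0], [-0.486, 0.874, 0.0], [0.0, 0.0, -1.0]]
force: [1.0, 0.0, 0.8]
finger_gap: 0.0909
gripper_force: 0.0
```

Request:
arm_command --rows '[[[0,0,0],[0,0,0],70],[[0,0,0],[0,0,0],60],[[0,0,0],[0,0,0],54],[[0,0,0],[0,0,0],50],[[0,0,0],[0,0,0],45],[[0,0,0],[0,0,0],45],[[0,0,0],[0,0,0],45],[[0,0,0],[0,0,0],45]]'

```text
time: 2.53
ee_pos: [0.5144, 0.3948, 0.1005]
tcp_rot: [[-0.874, -0.486, -0.0], [-0.486, 0.874, 0.004], [-0.002, 0.003, -1.0]]
force: [-3.0, 4.5, -0.0]
finger_gap: 0.0559
gripper_force: 30.0
```

The guard is gripped at 56 mm, as expected. I'll lift it along the hinge arc with the tool vertical, letting the guard pivot between the pads.

Request:
arm_command --rows '[[[0,0,0],[1.4,3,5],45],[[0,0,0],[2.3,1.3,4.7],45],[[0,0,0],[3,1.7,4.5],45],[[0,0,0],[3.1,1.7,4.1],45],[[0,0,0],[3.6,2,3.8],45],[[0,0,0],[3.7,2.1,3.4],45],[[0,0,0],[4.1,2.3,3],45],[[0,0,0],[4.2,2.3,2.7],45]]'

```text
time: 3.2
ee_pos: [0.538, 0.4079, 0.1304]
tcp_rot: [[-0.874, -0.486, -0.007], [-0.486, 0.874, -0.003], [0.007, 0.0, -1.0]]
force: [-8.4, 0.1, -5.5]
finger_gap: 0.0556
gripper_force: 30.0
```

```bash
python3 - <<'E'
from h import *
im=manip.read_camera("top");sd=manip.read_camera("side");s=manip.read_state()
print(s["time"],s["ee_pos"].round(4),s["tcp_rot"].round(3).tolist(),s["force"].round(1),s["moment"].round(2))
b=cv2.resize(sd[100:240,200:320],None,fx=4,fy=4);cv2.imwrite("pics/c4.png",b)
E
```

```text
3.3 [0.5391 0.4085 0.1311] [[-0.874, -0.485, -0.004], [-0.485, 0.874, -0.002], [0.005, 0.001, -1.0]] [-6.3  1.8 -4.9] [ 0.09  1.82 -0.13]
```

View pics/c4.png

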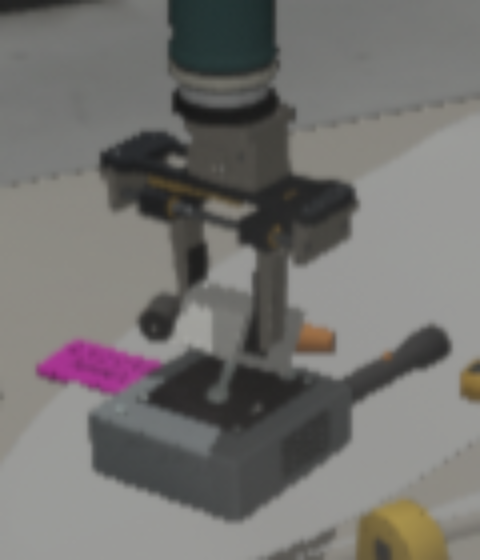

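The guard is lifting (side crop around (240,320)) and the lever shows at about (225,370) in the crop, with low forces. I'll continue the arc to about 103°.

Request:
arm_command --rows '[[[0,0,0],[4.5,2.5,2.1],45],[[0,0,0],[4.5,2.5,1.8],45],[[0,0,0],[4.7,2.6,1.3],45],[[0,0,0],[4.7,2.6,0.8],45],[[0,0,0],[4.9,2.7,0.3],45],[[0,0,0],[4.9,2.7,-0.1],45],[[0,0,0],[4.8,2.6,-0.7],45],[[0,0,0],[4.8,2.6,-1.1],45]]'

```text
time: 3.97
ee_pos: [0.5773, 0.4296, 0.1376]
tcp_rot: [[-0.874, -0.485, -0.003], [-0.485, 0.874, -0.001], [0.003, 0.001, -1.0]]
force: [-8.7, -1.2, 6.1]
finger_gap: 0.0558
gripper_force: 30.0
```

Request:
arm_command --rows '[[[0,0,0],[4.6,2.5,-1.6],45],[[0,0,0],[4.6,2.5,-2],45],[[0,0,0],[4.3,2.4,-2.5],45],[[0,0,0],[4.2,2.3,-2.9],45],[[0,0,0],[2.8,1.5,-2],45],[[0,0,0],[0,0,0],45],[[0,0,0],[0,0,0],45]]'

```text
time: 4.55
ee_pos: [0.6001, 0.4421, 0.1281]
tcp_rot: [[-0.874, -0.485, 0.003], [-0.485, 0.874, 0.003], [-0.004, 0.002, -1.0]]
force: [-3.9, 2.0, 5.3]
finger_gap: 0.0559
gripper_force: 30.0
```

```bash
python3 - <<'E'
from h import *
im=manip.read_camera("top");sd=manip.read_camera("side");s=manip.read_state()
print(s["time"],s["ee_pos"].round(4),s["tcp_rot"].round(3).tolist(),s["force"].round(1),s["moment"].round(2))
a=cv2.resize(im[180:290,150:270],None,fx=3.3,fy=3.3);b=cv2.resize(sd[120:240,200:320],None,fx=3.3,fy=3.3)
o=np.zeros((400,800,3),np.uint8);o[:a.shape[0],:a.shape[1]]=a;o[:b.shape[0],400:400+b.shape[1]]=b;cv2.imwrite("pics/c5.png",o)
E
```

```text
4.65 [0.6001 0.4422 0.1281] [[-0.874, -0.485, 0.003], [-0.485, 0.874, 0.003], [-0.004, 0.002, -1.0]] [-3.6  2.7  5.6] [ 0.21  1.09 -0.06]
```

View pics/c5.png

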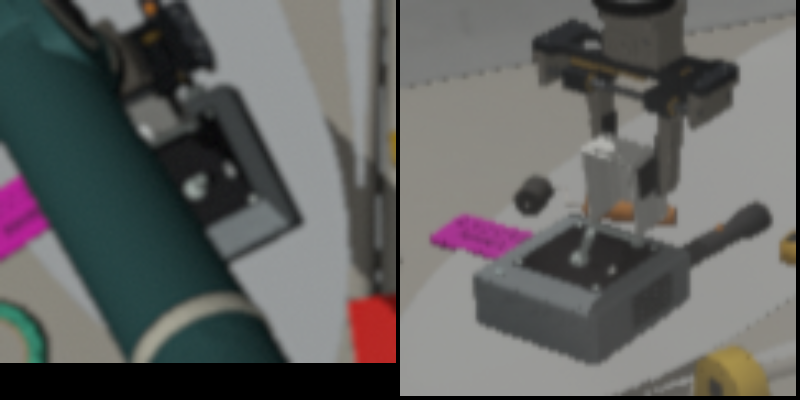

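The guard stands back at roughly 95–100°, and the lever is exposed at (197,182) in the top crop and (580,258)–(588,228) in the side crop. I'll release and rise, then check the lever position.

Request:
arm_command --rows '[[[0,0,0],[0,0,0],70],[[0,0,0],[0,0,0],91],[[0,0,0],[0,0,0],91],[[0,0,0],[0,0,15],91],[[0,0,0],[0,0,30],91],[[0,0,0],[0,0,30],91],[[0,0,0],[0,0,20],91],[[0,0,0],[0,0,0],91]]'

```text
time: 5.32
ee_pos: [0.602, 0.4419, 0.2269]
tcp_rot: [[-0.875, -0.485, 0.009], [-0.485, 0.875, 0.006], [-0.011, 0.001, -1.0]]
force: [0.9, -0.2, 0.2]
finger_gap: 0.0911
gripper_force: 0.0
```

```bash
cat >> h.py <<'E'
S=np.array([.5215,.396,0]);ys=np.radians(29)
XS=np.array([np.cos(ys),np.sin(ys),0]);YS=np.array([-np.sin(ys),np.cos(ys),0]);Z=np.array([0,0,1.])
def sup(x,y,z): return S+XS*x+YS*y+Z*z
E
python3 - <<'E'
from h import *
im=manip.read_camera("top");sd=manip.read_camera("side");s=manip.read_state()
print(s["time"],s["ee_pos"].round(4),s["force"].round(1))
a=cv2.resize(im[190:270,170:250],None,fx=5,fy=5,interpolation=cv2.INTER_CUBIC);b=cv2.resize(sd[150:230,220:300],None,fx=5,fy=5,interpolation=cv2.INTER_CUBIC)
for nm,P3 in (("piv",sup(-.004,0,.062)),("on",sup(-.004,-.0152,.098)),("off",sup(-.004,.0152,.098))):
    print(nm,P3.round(4),(proj("top",P3)-[170,190])*5,(proj("side",P3)-[220,150])*5+[400,0])
cv2.imwrite("pics/c6.png",np.hstack([a,b]))
print(panels(im,thr=150))
E
```

```text
5.4167 [0.6    0.4405 0.2213] [-0.4  0.6 -0.5]
piv [0.518  0.3941 0.062 ] [202.5076674 238.9741737] [570.19872694 250.25637522]
on [0.5254 0.3808 0.098 ] [210.81136904 223.50765015] [588.59398968 203.38770624]
off [0.5106 0.4074 0.098 ] [165.43013676 247.21595971] [547.36019234 189.92184639]
[(0.4596, 0.0918, 99, 62, np.float32(-4.2)), (0.4412, -0.0528, 111, 62, np.float32(-11.8)), (0.4552, -0.2019, 111, 61, np.float32(13.2)), (0.4351, -0.3412, 111, 61, np.float32(11.6))]
```

View pics/c6.png

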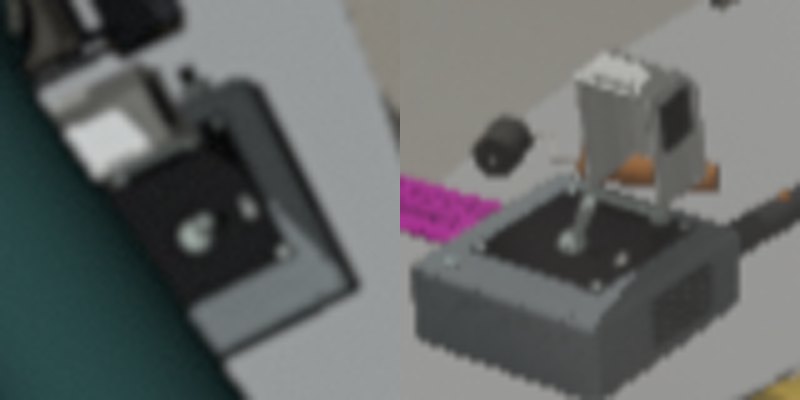

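The top crop shows the lever base at (195,235) with its tip leaning towards the raised bar at (250,207), so the toggle is on. That is within about 4 mm of prediction, and I shift the supply to (0.523, 0.398). I'll close the fingers, go to the lever's right side, descend and push left.

Request:
arm_command --rows '[[[0,0,0],[-6,-8,0],60],[[0,0,0],[-12,-18,0],30],[[0,0,0],[-15,-23,0],0],[[0,0,0],[-13,-21,0],0],[[0,0,0],[-8,-12,0],0],[[0,0,0],[-3,-4,0],0],[[0,0,0],[0,0,0],0],[[0,0,0],[0,0,0],0]]'

```text
time: 6.08
ee_pos: [0.5423, 0.355, 0.219]
tcp_rot: [[-0.874, -0.485, -0.0], [-0.485, 0.874, 0.0], [0.0, 0.0, -1.0]]
force: [0.6, 0.1, 0.1]
finger_gap: 0.0397
gripper_force: 0.0
```

Request:
arm_command --rows '[[[0,0,0],[0,0,-20],0],[[0,0,0],[0,0,-30],0],[[0,0,0],[0,0,-30],0],[[0,0,0],[0,0,-20],0],[[0,0,0],[0,0,-10],0],[[0,0,0],[0,0,-8],0],[[0,0,0],[0,0,0],0],[[0,0,0],[0,0,0],0]]'

```text
time: 6.75
ee_pos: [0.5427, 0.3552, 0.1019]
tcp_rot: [[-0.874, -0.485, 0.001], [-0.485, 0.874, 0.001], [-0.001, 0.0, -1.0]]
force: [0.1, 0.3, -0.7]
finger_gap: 0.0005
gripper_force: 0.0
```

```bash
cat > look.py <<'E'
import sys
from h import *
im=manip.read_camera("top");sd=manip.read_camera("side");s=manip.read_state()
print(s["time"],s["ee_pos"].round(4),s["tcp_rot"].round(3).tolist(),s["force"].round(1),s["finger_gap"],s["gripper_force"])
f=lambda i,b,k:cv2.resize(i[b[1]:b[3],b[0]:b[2]],None,fx=k,fy=k,interpolation=cv2.INTER_CUBIC)
cv2.imwrite(sys.argv[1],np.hstack([f(im,(170,190,250,270),5),f(sd,(220,150,300,230),5)]))
E
python3 look.py pics/c7.png
```

```text
6.85 [0.5431 0.3553 0.1029] [[-0.874, -0.485, 0.002], [-0.485, 0.874, 0.002], [-0.003, 0.0, -1.0]] [-0.1 -0.5  0.1] 0.0007092067523634112 0.0
```

View pics/c7.png

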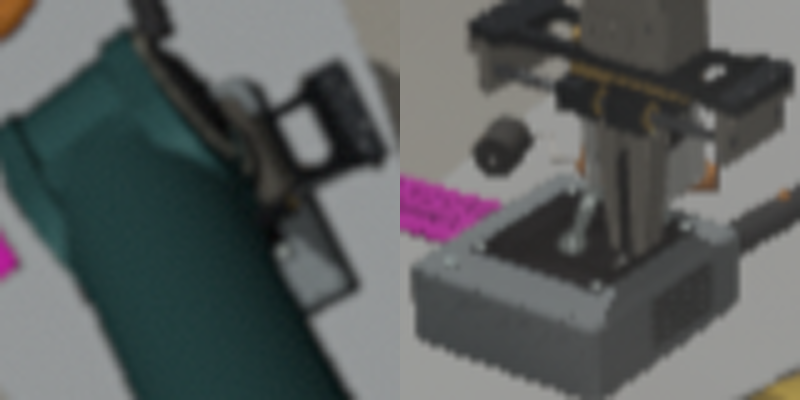

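The closed fingers stand just right of the lever (fingers at (625,220), lever at (575,230)). I'll push left by 35 mm, then back off.

Request:
arm_command --rows '[[[0,0,0],[-2.4,4.4,0],0],[[0,0,0],[-2.4,4.4,0],0],[[0,0,0],[-2.4,4.4,0],0],[[0,0,0],[-2.4,4.4,0],0],[[0,0,0],[-2.4,4.4,0],0],[[0,0,0],[-2.4,4.4,0],0],[[0,0,0],[-2.4,4.4,0],0],[[0,0,0],[0,0,0],0]]'

```text
time: 7.52
ee_pos: [0.5237, 0.3874, 0.1011]
tcp_rot: [[-0.873, -0.487, -0.001], [-0.487, 0.873, 0.001], [0.001, 0.002, -1.0]]
force: [0.2, 0.9, -0.0]
finger_gap: 0.0012
gripper_force: 0.0
```

Request:
arm_command --rows '[[[0,0,0],[4,-8,0],0],[[0,0,0],[8,-14,0],0],[[0,0,0],[4,-8,0],0],[[0,0,0],[0,0,0],0]]'

```text
time: 7.85
ee_pos: [0.5433, 0.3516, 0.1011]
tcp_rot: [[-0.877, -0.481, 0.0], [-0.481, 0.877, -0.002], [0.001, -0.002, -1.0]]
force: [0.1, -0.7, 0.3]
finger_gap: 0.0005
gripper_force: 0.0
```

```bash
python3 look.py pics/c8.png
```

```text
7.95 [0.5417 0.3546 0.1013] [[-0.875, -0.484, -0.0], [-0.484, 0.875, 0.0], [0.0, 0.0, -1.0]] [-0.6 -0.9 -0.2] 0.0003548582098588723 0.0
```

View pics/c8.png

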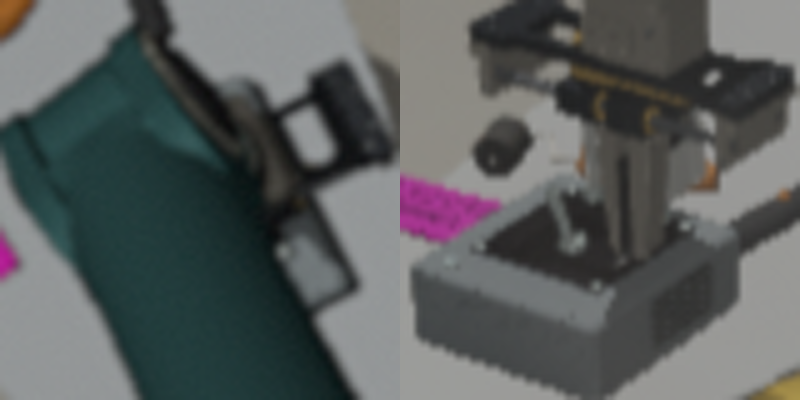

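The lever now leans left (base (572,240), tip (555,195)), so it is off. I'll go back up, regrip the guard and reverse the arc.

Request:
arm_command --rows '[[[0,0,0],[0,0,30],0],[[0,0,0],[0,0,38],0],[[0,0,0],[0,0,35],20],[[0,0,0],[4,6,19],60],[[0,0,0],[14,21,0],91],[[0,0,0],[18,27,0],91],[[0,0,0],[15,22,0],91],[[0,0,0],[7,11,0],91]]'

```text
time: 8.62
ee_pos: [0.5992, 0.4462, 0.2233]
tcp_rot: [[-0.873, -0.487, 0.0], [-0.487, 0.873, 0.003], [-0.001, 0.002, -1.0]]
force: [0.6, -0.3, -1.0]
finger_gap: 0.0381
gripper_force: 0.0
```

Request:
arm_command --rows '[[[0,0,0],[0,0,0],91],[[0,0,0],[0,0,0],91],[[0,0,0],[0,0,0],91]]'

```text
time: 8.87
ee_pos: [0.5987, 0.4418, 0.2231]
tcp_rot: [[-0.874, -0.485, -0.001], [-0.485, 0.874, -0.001], [0.001, -0.0, -1.0]]
force: [0.3, -0.6, 0.4]
finger_gap: 0.0584
gripper_force: 0.0
```

Request:
arm_command --rows '[[[0,0,0],[1,0,0],91],[[0,0,0],[0,0,0],91],[[0,0,0],[0,0,0],91],[[0,0,0],[0,0,-20],91],[[0,0,0],[0,0,-30],91],[[0,0,0],[0,0,-27],91],[[0,0,0],[0,0,-18],91],[[0,0,0],[0,0,0],91]]'

```text
time: 9.53
ee_pos: [0.5981, 0.4401, 0.1235]
tcp_rot: [[-0.875, -0.485, -0.006], [-0.485, 0.875, -0.005], [0.008, -0.001, -1.0]]
force: [-0.4, 0.0, -1.8]
finger_gap: 0.0909
gripper_force: 0.0
```

Request:
arm_command --rows '[[[0,0,0],[0,0,0],70],[[0,0,0],[0,0,0],60],[[0,0,0],[0,0,0],50],[[0,0,0],[0,0,0],45],[[0,0,0],[0,0,0],45],[[0,0,0],[0,0,0],45],[[0,0,0],[0,0,0],45]]'

```text
time: 10.12
ee_pos: [0.6008, 0.4426, 0.1296]
tcp_rot: [[-0.874, -0.485, 0.001], [-0.485, 0.874, 0.001], [-0.002, 0.0, -1.0]]
force: [-1.2, -1.1, 4.0]
finger_gap: 0.0563
gripper_force: 30.0
```

Request:
arm_command --rows '[[[0,0,0],[-2.8,-1.5,2],45],[[0,0,0],[-4.2,-2.3,2.9],45],[[0,0,0],[-4.3,-2.4,2.5],45],[[0,0,0],[-4.6,-2.5,2],45],[[0,0,0],[-4.6,-2.5,1.6],45],[[0,0,0],[-4.8,-2.6,1.1],45],[[0,0,0],[-4.8,-2.6,0.7],45],[[0,0,0],[-4.9,-2.7,0.1],45]]'

```text
time: 10.78
ee_pos: [0.5671, 0.424, 0.1406]
tcp_rot: [[-0.875, -0.485, 0.005], [-0.485, 0.875, 0.003], [-0.005, 0.0, -1.0]]
force: [7.0, 3.8, -8.9]
finger_gap: 0.0556
gripper_force: 30.0
```

Request:
arm_command --rows '[[[0,0,0],[-4.9,-2.7,-0.3],45],[[0,0,0],[-4.7,-2.6,-0.8],45],[[0,0,0],[-4.7,-2.6,-1.3],45],[[0,0,0],[-4.5,-2.5,-1.8],45],[[0,0,0],[-4.5,-2.5,-2.1],45],[[0,0,0],[-4.2,-2.3,-2.7],45],[[0,0,0],[-4.1,-2.3,-3],45],[[0,0,0],[-3.7,-2.1,-3.4],45]]'

```text
time: 11.45
ee_pos: [0.5333, 0.4054, 0.1289]
tcp_rot: [[-0.875, -0.485, 0.008], [-0.485, 0.875, 0.006], [-0.01, 0.001, -1.0]]
force: [3.6, 1.6, 8.2]
finger_gap: 0.0559
gripper_force: 30.0
```

Request:
arm_command --rows '[[[0,0,0],[-3.6,-2,-3.8],45],[[0,0,0],[-3.1,-1.7,-4.1],45],[[0,0,0],[-3,-1.7,-4.5],45],[[0,0,0],[-2.3,-1.3,-4.7],45],[[0,0,0],[-1.7,-1,-4.5],45],[[0,0,0],[0,0,-4],45],[[0,0,0],[0,0,0],45]]'

```text
time: 12.03
ee_pos: [0.5165, 0.3961, 0.1031]
tcp_rot: [[-0.875, -0.485, 0.001], [-0.485, 0.875, 0.001], [-0.001, 0.0, -1.0]]
force: [-4.3, -3.8, 16.3]
finger_gap: 0.0558
gripper_force: 30.0
```

I'll release, then press the guard's top gently with closed fingers. The contact height will show whether it is shut (TCP should be about 0.140).

Request:
arm_command --rows '[[[0,0,0],[0,0,0],75],[[0,0,0],[0,0,0],91],[[0,0,0],[0,0,0],91],[[0,0,0],[0,0,20],91],[[0,0,0],[0,0,30],91],[[0,0,0],[5,3,15],60],[[0,0,0],[0,0,0],20],[[0,0,0],[0,0,0],0]]'

```text
time: 12.7
ee_pos: [0.5216, 0.399, 0.1655]
tcp_rot: [[-0.874, -0.485, 0.001], [-0.485, 0.874, 0.001], [-0.001, 0.0, -1.0]]
force: [-1.6, -0.7, -0.5]
finger_gap: 0.0709
gripper_force: 0.0
```

Request:
arm_command --rows '[[[0,0,0],[0,0,0],0],[[0,0,0],[0,0,0],0],[[0,0,0],[0,0,0],0],[[0,0,0],[0,0,-10],0],[[0,0,0],[0,0,-7],0],[[0,0,0],[0,0,-4],0],[[0,0,0],[0,0,0],0]]'

```text
time: 13.28
ee_pos: [0.5205, 0.3981, 0.1422]
tcp_rot: [[-0.874, -0.485, -0.003], [-0.485, 0.874, -0.002], [0.003, -0.001, -1.0]]
force: [-0.7, -0.2, 1.2]
finger_gap: 0.0247
gripper_force: 0.0
```

Request:
arm_command --rows '[[[0,0,0],[0,0,0],0],[[0,0,0],[0,0,0],0],[[0,0,0],[0,0,-1.5],0],[[0,0,0],[0,0,-1.5],0],[[0,0,0],[0,0,-1.5],0],[[0,0,0],[0,0,-1.5],0],[[0,0,0],[0,0,0],0]]'

```text
time: 13.87
ee_pos: [0.5215, 0.399, 0.1403]
tcp_rot: [[-0.874, -0.485, 0.001], [-0.485, 0.874, 0.0], [-0.001, -0.0, -1.0]]
force: [-4.3, -3.1, 11.6]
finger_gap: 0.0006
gripper_force: 5.6
```

Stiff contact at TCP 0.1403 puts the guard top at 0.115, so it is shut. I'll rise and re-measure the panels.

Request:
arm_command --rows '[[[0,0,0],[0,0,15],0],[[0,0,0],[0,0,30],30],[[0,0,0],[0,0,30],60],[[0,0,0],[0,0,25],91],[[0,0,0],[0,0,0],91]]'

```text
time: 14.28
ee_pos: [0.5236, 0.4009, 0.2446]
tcp_rot: [[-0.874, -0.485, 0.008], [-0.485, 0.874, 0.007], [-0.01, 0.002, -1.0]]
force: [1.0, 1.2, 0.7]
finger_gap: 0.0249
gripper_force: 0.0
```

```bash
cat > meas.py <<'E'
from h import *
im=manip.read_camera("top");s=manip.read_state()
print(s["time"],s["ee_pos"].round(4),s["force"].round(1),s["finger_gap"].round(4))
t=s["tcp_rot"];print("tool y angle",np.degrees(np.arctan2(t[1,1],t[0,1])).round(1),"z",t[:,2].round(3))
for p in panels(im,thr=150,box=(270,228,480,312)):print(p)
E
python3 meas.py
```

```text
Traceback (most recent call last):
  File "meas.py", line 3, in <module>
    print(s["time"],s["ee_pos"].round(4),s["force"].round(1),s["finger_gap"].round(4))
                                                             ^^^^^^^^^^^^^^^^^^^^^
AttributeError: 'float' object has no attribute 'round'
```

```bash
sed -i 's/s\["finger_gap"\].round(4)/round(s["finger_gap"],4)/' meas.py; python3 meas.py
```

```text
14.3833 [0.5217 0.3992 0.2394] [ 0.2 -0.5 -0.3] 0.0329
tool y angle 119.0 z [ 0.002  0.002 -1.   ]
(0.4539, 0.0922, 110, 61, np.float32(-3.8))
(0.4412, -0.0528, 111, 60, np.float32(-11.7))
(0.4551, -0.2018, 111, 60, np.float32(12.9))
(0.4352, -0.3403, 110, 59, np.float32(11.6))
```

All four panels measure 110x60 mm. I'll write a planner helper for the deltas, and start moving towards the left-most panel at (0.454, 0.092).

Request:
arm_command --rows '[[[0,0,-0.6],[-5,-20,0],91],[[0,0,-0.9],[-8,-38,0],91],[[0,0,-0.9],[-9,-40,0],91],[[0,0,-0.9],[-9,-40,0],91],[[0,0,-0.9],[-9,-40,-10],91],[[0,0,-0.9],[-9,-40,-20],91],[[0,0,-0.9],[-9,-40,-20],91],[[0,0,-0.6],[-7,-32,-20],91]]'

```text
time: 15.05
ee_pos: [0.4564, 0.1136, 0.1704]
tcp_rot: [[-0.997, 0.074, -0.001], [0.074, 0.997, -0.001], [0.001, -0.001, -1.0]]
force: [0.6, 1.0, -0.2]
finger_gap: 0.0862
gripper_force: 0.0
```

Request:
arm_command --rows '[[[0,0,0],[-2,-15,-20],91],[[0,0,0],[-1,-2,-10],91],[[0,0,0],[0,0,0],91],[[0,0,0],[0,0,0],91]]'

```text
time: 15.38
ee_pos: [0.4548, 0.1003, 0.1413]
tcp_rot: [[-0.998, 0.068, -0.001], [0.068, 0.998, 0.0], [0.001, -0.0, -1.0]]
force: [0.4, 0.1, -0.0]
finger_gap: 0.0907
gripper_force: 0.0
```

```bash
cat > plan.py <<'E'
import sys
from h import *
from scipy.spatial.transform import Rotation as R
a=22*np.pi/180;psi=np.radians(5.47)
O=np.array([.5988,-.0935,.04])
xb=np.array([np.cos(psi)*np.cos(a),np.sin(psi)*np.cos(a),np.sin(a)]);yb=np.array([-np.sin(psi),np.cos(psi),0]);nb=np.cross(xb,yb)
def flat(ang): # tool down, y axis at ang deg
    y=np.array([np.cos(np.radians(ang)),np.sin(np.radians(ang)),0]);z=np.array([0,0,-1.]);return np.stack([np.cross(y,z),y,z],1)
def bed(): return np.stack([np.cross(yb,-nb),yb,-nb],1)
def bedp(x,y,h): return O+xb*x+yb*y+nb*h   # h = TCP height over plate
def go(p,Rt):
    s=manip.read_state()
    d=(np.array(p)-s["ee_pos"])*1e3;r=R.from_matrix(Rt@np.array(s["tcp_rot"]).T).as_rotvec(degrees=True)/5
    print("shift",d.round(1),"turn",r.round(2),"F",s["force"].round(1),"gap",round(s["finger_gap"],4),"t",round(s["time"],1))
E
python3 - <<'E'
from plan import *
go((.454,.0922,.027),flat(86.2)); print(nb,xb)
E
```

```text
shift [  -0.8   -8.1 -114.3] turn [-0.   -0.02  0.02] F [ 0.4  0.1 -0. ] gap 0.0907 t 15.4
[-0.37290073 -0.03570921  0.92718385] [0.92296169 0.08838338 0.37460659]
```

Request:
arm_command --rows '[[[0,0,0],[-1,-5,-20],91],[[0,0,0],[0,-3,-30],91],[[0,0,0],[0,0,-30],91],[[0,0,0],[0,0,-20],91],[[0,0,0],[0,0,-10],91],[[0,0,0],[0,0,-4],91],[[0,0,0],[0,0,0],91],[[0,0,0],[0,0,0],91]]'

```text
time: 16.05
ee_pos: [0.455, 0.0922, 0.0288]
tcp_rot: [[-0.998, 0.069, 0.002], [0.069, 0.998, 0.001], [-0.002, 0.001, -1.0]]
force: [0.5, 1.0, -0.3]
finger_gap: 0.0911
gripper_force: 0.0
```

Request:
arm_command --rows '[[[0,0,0],[0,0,0],75],[[0,0,0],[0,0,0],65],[[0,0,0],[0,0,0],50],[[0,0,0],[0,0,0],50],[[0,0,0],[0,0,0],50],[[0,0,0],[0,0,0],50],[[0,0,0],[0,0,0],50],[[0,0,0],[0,0,0],50]]'

```text
time: 16.72
ee_pos: [0.4543, 0.0914, 0.0283]
tcp_rot: [[-0.998, 0.069, 0.001], [0.069, 0.998, 0.0], [-0.001, 0.0, -1.0]]
force: [-1.1, -0.2, 5.9]
finger_gap: 0.0592
gripper_force: 30.0
```

Gripped at 59 mm. I'll lift and plan the slot.

Request:
arm_command --rows '[[[0,0,0],[0,0,10],50],[[0,0,0],[0,0,25],50],[[0,0,0],[0,0,30],50],[[0,0,0],[0,0,30],50],[[0,0,0],[0,0,20],50],[[0,0,0],[0,0,10],50],[[0,0,0],[0,0,0],50]]'

```text
time: 17.3
ee_pos: [0.4553, 0.0916, 0.1551]
tcp_rot: [[-0.998, 0.069, 0.004], [0.069, 0.998, 0.001], [-0.004, 0.002, -1.0]]
force: [-0.3, 0.3, -0.7]
finger_gap: 0.0601
gripper_force: 3.0
```

```bash
python3 - <<'E'
from plan import *
go(bedp(.065,.141,.0683),bed()); go(bedp(.065,.141,.0303),bed()); print(bedp(.055,.141,.0283),flat(95.47).round(2).tolist())
E
```

```text
shift [164.6 -41.5 -27.4] turn [ 0.04 -4.36  1.86] F [-0.3  0.3 -0.7] gap 0.0601 t 17.3
shift [178.8 -40.1 -62.6] turn [ 0.04 -4.36  1.86] F [-0.3  0.3 -0.7] gap 0.0601 t 17.3
[0.62556904 0.05070844 0.08684267] [[-1.0, -0.1, 0.0], [-0.1, 1.0, 0.0], [-0.0, 0.0, -1.0]]
```

The grip force reads 3 N, so the grip may have slackened. I'll hold and check the panel in the side view.

Request:
arm_command --rows '[[[0,0,0],[0,0,0],50],[[0,0,0],[0,0,0],50],[[0,0,0],[0,0,0],50],[[0,0,0],[0,0,0],50]]'

```text
time: 17.63
ee_pos: [0.4532, 0.0911, 0.1516]
tcp_rot: [[-0.998, 0.069, -0.003], [0.069, 0.998, -0.001], [0.003, -0.001, -1.0]]
force: [-0.3, 0.2, -0.9]
finger_gap: 0.0595
gripper_force: 30.0
```

```bash
python3 - <<'E'
from h import *
im=manip.read_camera("top");sd=manip.read_camera("side");s=manip.read_state()
print(s["time"],s["ee_pos"],s["force"].round(2),s["gripper_force"],s["finger_gap"])
a=cv2.resize(im[220:300,260:340],None,fx=5,fy=5,interpolation=cv2.INTER_CUBIC);b=cv2.resize(sd[190:290,220:320],None,fx=4,fy=4,interpolation=cv2.INTER_CUBIC)
cv2.imwrite("pics/c9.png",np.hstack([a,b]))
E
```

```text
17.7333 [0.45354191 0.09117119 0.15197141] [-0.19 -0.65 -0.43] 29.99965399503708 0.05917026657552727
```

View pics/c9.png

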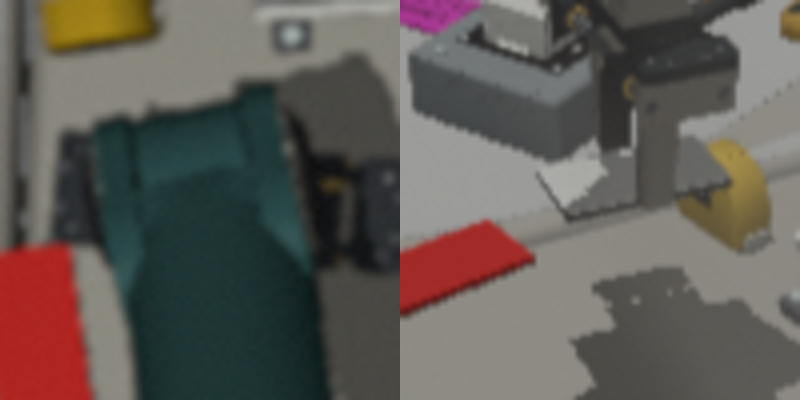

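```bash
python3 - <<'E'
from plan import *
s=manip.read_state();c=np.array(s["ee_pos"]);t=np.array(s["tcp_rot"])
for off in (.024,.028,.032):
    q=[proj("side",c+t[:,2]*off+t[:,0]*i*.055+t[:,1]*j*.03) for i,j in ((1,1),(1,-1),(-1,-1))]
    print(off,[((v-[220,190])*4+[400,0]).round(0).tolist() for v in q])
E
```

```text
0.024 [[535.0, 171.0], [569.0, 218.0], [733.0, 181.0]]
0.028 [[536.0, 176.0], [569.0, 224.0], [733.0, 187.0]]
0.032 [[536.0, 182.0], [569.0, 229.0], [733.0, 192.0]]
```

The panel sits as gripped (corners match an offset of 24–25 mm), so it did not slip. I'll move to the hover over slot 1.

Request:
arm_command --rows '[[[0,-0.5,0.2],[12,-3,0],50],[[0,-0.7,0.3],[24,-6,0],50],[[0,-0.7,0.3],[30,-7,0],50],[[0,-0.7,0.3],[30,-7,0],50],[[0,-0.7,0.3],[30,-8,-6],50],[[0,-0.6,0.3],[24,-6,-8],50],[[0,-0.5,0.2],[16,-4,-8],50],[[0,0,0],[0,0,0],50]]'

```text
time: 18.4
ee_pos: [0.62, 0.0484, 0.1282]
tcp_rot: [[-0.924, -0.095, 0.371], [-0.091, 0.995, 0.03], [-0.372, -0.006, -0.928]]
force: [-0.2, 0.3, -1.1]
finger_gap: 0.0592
gripper_force: 30.0
```

Request:
arm_command --rows '[[[0,0,0],[0,0,0],50],[[0,0,0],[0,0,0],50]]'

```text
time: 18.57
ee_pos: [0.6193, 0.0507, 0.1306]
tcp_rot: [[-0.923, -0.097, 0.371], [-0.092, 0.995, 0.032], [-0.372, -0.005, -0.928]]
force: [0.3, -0.3, -1.0]
finger_gap: 0.0592
gripper_force: 30.0
```

```bash
python3 - <<'E'
from plan import *
go(bedp(.065,.141,.0683),bed()); go(bedp(.065,.141,.0313),bed())
E
```

```text
shift [ 0.6 -0.5 -3. ] turn [ 0.06 -0.02 -0.02] F [ 0.3 -0.3 -1. ] gap 0.0592 t 18.6
shift [ 14.4   0.8 -37.3] turn [ 0.06 -0.02 -0.02] F [ 0.3 -0.3 -1. ] gap 0.0592 t 18.6
```

Request:
arm_command --rows '[[[0,0,0],[3,0,-8],50],[[0.06,0,0],[4,0.4,-10],50],[[0,0,0],[4,0.4,-10],50],[[0,0,0],[2.4,0,-6],50],[[0,0,0],[1,0,-3],50],[[0,0,0],[0,0,0],50],[[0,0,0],[0,0,0],50]]'

```text
time: 19.15
ee_pos: [0.6343, 0.0511, 0.0934]
tcp_rot: [[-0.923, -0.097, 0.372], [-0.09, 0.995, 0.037], [-0.374, 0.0, -0.927]]
force: [0.7, -0.1, -1.3]
finger_gap: 0.0593
gripper_force: 30.0
```

Request:
arm_command --rows '[[[0,0,0],[-1.8,-0.2,-0.7],50],[[0,0,0],[-1.8,-0.2,-0.7],50],[[0,0,0],[-1.8,-0.2,-0.7],50],[[0,0,0],[-1.8,-0.2,-0.7],50],[[0,0,0],[0,0,0],50],[[0,0,0],[0,0,0],50]]'

```text
time: 19.65
ee_pos: [0.6271, 0.0503, 0.0912]
tcp_rot: [[-0.923, -0.097, 0.373], [-0.09, 0.995, 0.037], [-0.375, 0.0, -0.927]]
force: [-0.6, -0.3, 0.3]
finger_gap: 0.0595
gripper_force: 30.0
```

```bash
cat >> plan.py <<'E'
def st():
    s=manip.read_state();d=np.array(s["ee_pos"])-O;f=np.array(s["force"])
    print("bed xyz mm",(np.array([d@xb,d@yb,d@nb])*1e3).round(1),"F bed",np.round([f@xb,f@yb,f@nb],1),"gap",round(s["finger_gap"]*1e3,1),"g",round(s["gripper_force"],1),"t",round(s["time"],1))
E
python3 -c "
from plan import *
st()"
```

```text
bed xyz mm [ 58.1 140.5  31.8] F bed [-0.4 -0.3  0.5] gap 59.5 g 30.0 t 19.6
```

Request:
arm_command --rows '[[[0,0,0],[-0.9,-0.1,-0.4],50],[[0,0,0],[-0.9,-0.1,-0.4],50],[[0,0,0],[-0.9,-0.1,-0.4],50],[[0,0,0],[-0.9,-0.1,-0.4],50],[[0,0,0],[0,0,0],50],[[0,0,0],[0,0,0],50]]'

```text
time: 20.15
ee_pos: [0.6245, 0.05, 0.0901]
tcp_rot: [[-0.922, -0.097, 0.375], [-0.09, 0.995, 0.037], [-0.376, 0.0, -0.926]]
force: [3.0, 0.8, -0.7]
finger_gap: 0.0594
gripper_force: 30.0
```

```bash
python3 -c "
from plan import *
st()"
```

```text
bed xyz mm [ 55.2 140.4  31.7] F bed [ 2.6  0.5 -1.8] gap 59.4 g 30.0 t 20.1
```

Ledge contact at x=55.2 mm, just as expected. I'll press on slightly and lower onto the plate.

Request:
arm_command --rows '[[[0,0,0],[-0.7,-0.1,-0.3],50],[[0,0,0],[0.3,0,-0.9],50],[[0,0,0],[0.3,0,-0.9],50],[[0,0,0],[0.3,0,-0.9],50],[[0,0,0],[0,0,0],50],[[0,0,0],[0,0,0],50]]'

```text
time: 20.65
ee_pos: [0.6254, 0.0501, 0.0875]
tcp_rot: [[-0.921, -0.097, 0.376], [-0.09, 0.995, 0.037], [-0.378, 0.001, -0.926]]
force: [5.0, -0.2, 3.9]
finger_gap: 0.0594
gripper_force: 30.0
```

```bash
python3 -c "
from plan import *
st()"
```

```text
bed xyz mm [ 55.  140.4  29. ] F bed [ 6.1 -0.7  1.8] gap 59.4 g 30.0 t 20.6
```

Request:
arm_command --rows '[[[0,0,0],[0.3,0,-0.9],50],[[0,0,0],[0,0,0],50],[[0,0,0],[0,0,0],66],[[0,0,0],[0,0,0],72],[[0,0,0],[0,0,0],74],[[0,0,0],[0,0,0],74]]'

```text
time: 21.15
ee_pos: [0.6225, 0.0497, 0.0843]
tcp_rot: [[-0.924, -0.097, 0.37], [-0.09, 0.995, 0.036], [-0.371, 0.0, -0.929]]
force: [0.1, 0.2, -0.1]
finger_gap: 0.0741
gripper_force: 0.0
```

Request:
arm_command --rows '[[[0,0,0],[-3,0,7],74],[[0,0,0],[-6,-0.6,15],74],[[0,0,0],[-10,-1,25],80],[[0,0.5,0],[-16,-1,30],91],[[0,0.7,0],[-30,-6,30],91],[[0,0.8,0],[-35,-8,20],91],[[0,0.8,0],[-35,-10,0],91],[[0,0,0],[0,0,0],91]]'

```text
time: 21.82
ee_pos: [0.4867, 0.0217, 0.2134]
tcp_rot: [[-0.986, -0.093, 0.135], [-0.088, 0.995, 0.036], [-0.138, 0.024, -0.99]]
force: [-0.5, -0.3, -0.4]
finger_gap: 0.0911
gripper_force: 0.0
```

```bash
cat >> plan.py <<'E'
def onbed(): # placed panels: bright quads cast on plane of panel top face (bed h=8mm)
    im=manip.read_camera("top");x0,y0,x1,y1=295,140,450,240
    g=im[y0:y1,x0:x1].astype(int);m=((g.min(2)>140)&(g.max(2)-g.min(2)<30)).astype(np.uint8)
    for c in cv2.findContours(m,cv2.RETR_EXTERNAL,cv2.CHAIN_APPROX_NONE)[0]:
        if cv2.contourArea(c)<250: continue
        w=[]
        for u,v in c[:,0]:
            e,d=ray("top",u+x0,v+y0);k=((O+nb*.008-e)@nb)/(d@nb);q=e+d*k-O;w.append((q@xb*1e3,q@yb*1e3))
        w=np.array(w,np.float32)
        r=cv2.minAreaRect(w);print("bed",np.round(r[0],1),np.round(r[1],1),round(r[2],1),"xmin",w[:,0].min().round(1),"ext",cv2.contourArea(c))
E
python3 meas.py; python3 -c "
from plan import *
onbed()"
```

```text
21.8667 [0.4887 0.0225 0.2128] [ 0.7  0.6 -0.8] 0.0909
tool y angle 95.3 z [ 0.138  0.037 -0.99 ]
(0.4559, -0.2009, 109, 58, np.float32(12.8))
(0.436, -0.3401, 108, 57, np.float32(11.6))
bed [48.2  1.3] [366.5 118.3] 89.8 xmin -10.9 ext 787.0
```

The mask merges with the ledge, which I'll fix. The arm hides panel 2, so I take the right-most panel (0.436, -0.340) next; from there the others are visible.

```bash
sed -i 's/        w=np.array(w,np.float32)$/        w=np.array(w,np.float32);w=w[(w[:,0]>4)]/; s/if cv2.contourArea(c)<250/if cv2.contourArea(c)<150/' plan.py
sed -i 's/m=((g.min(2)>140)&(g.max(2)-g.min(2)<30)).astype(np.uint8)/m=((g.min(2)>150)\&(g.max(2)-g.min(2)<30)).astype(np.uint8);V,U=np.nonzero(m)\n    for a_,b_ in zip(V,U):\n        e,d=ray("top",b_+x0,a_+y0);q=e+d*(((O+nb*.008-e)@nb)\/(d@nb))-O;m[a_,b_]=q@xb>.003/' plan.py
python3 - <<'E'
from plan import *
go((.436,-.340,.15),flat(101.6)); onbed()
E
```

```text
shift [ -53.7 -363.1  -62.3] turn [-0.51  1.57  1.26] F [-0.1 -0.1 -0.7] gap 0.0907 t 21.9
bed [ 55.8 141.4] [ 57.4 103.1] 90.0 xmin 4.3 ext 552.0
```

Request:
arm_command --rows '[[[0,0.2,0.1],[-4,-20,0],91],[[-0.1,0.2,0.2],[-6,-36,0],91],[[-0.1,0.2,0.2],[-6,-40,0],91],[[-0.1,0.2,0.2],[-6,-40,0],91],[[-0.1,0.2,0.2],[-6,-40,0],91],[[-0.1,0.2,0.2],[-6,-40,0],91],[[0,0.2,0.1],[-6,-40,0],91],[[0,0.2,0.1],[-6,-40,-10],91]]'

```text
time: 22.63
ee_pos: [0.4451, -0.2747, 0.2023]
tcp_rot: [[-0.978, -0.207, -0.002], [-0.207, 0.978, -0.0], [0.002, 0.0, -1.0]]
force: [1.6, -0.7, -0.9]
finger_gap: 0.0912
gripper_force: 0.0
```

Request:
arm_command --rows '[[[0,0,0],[-4,-36,-15],91],[[0,0,0],[-4,-24,-20],91],[[0,0,0],[0,-7,-17],91],[[0,0,0],[0,0,0],91],[[0,0,0],[0,0,0],91]]'

```text
time: 23.05
ee_pos: [0.4357, -0.3389, 0.1481]
tcp_rot: [[-0.979, -0.205, -0.007], [-0.205, 0.979, 0.003], [0.006, 0.004, -1.0]]
force: [0.2, 0.7, -0.0]
finger_gap: 0.0912
gripper_force: 0.0
```

```bash
python3 - <<'E'
from plan import *
go((.436,-.340,.0275),flat(101.6))
E
python3 meas.py
```

```text
shift [   0.3   -1.1 -120.6] turn [-0.03 -0.08 -0.05] F [ 0.2  0.7 -0. ] gap 0.0912 t 23.1
23.1 [ 0.4366 -0.3386  0.1493] [0.  0.1 0.6] 0.091
tool y angle 101.9 z [-0.005  0.002 -1.   ]
(0.4416, -0.0526, 110, 60, np.float32(-12.0))
(0.4558, -0.2018, 109, 60, np.float32(12.9))
```

Request:
arm_command --rows '[[[0,-0.1,-0.05],[0,-1,-25],91],[[0,0,0],[0,0,-35],91],[[0,0,0],[0,0,-30],91],[[0,0,0],[0,0,-20],91],[[0,0,0],[0,0,-8],91],[[0,0,0],[0,0,-3],91],[[0,0,0],[0,0,0],91],[[0,0,0],[0,0,0],91]]'

```text
time: 23.77
ee_pos: [0.4373, -0.3409, 0.0303]
tcp_rot: [[-0.979, -0.202, 0.007], [-0.202, 0.979, -0.0], [-0.007, -0.002, -1.0]]
force: [0.4, 0.8, 0.3]
finger_gap: 0.091
gripper_force: 0.0
```

Request:
arm_command --rows '[[[0,0,0],[0,0,0],75],[[0,0,0],[0,0,0],65],[[0,0,0],[0,0,0],50],[[0,0,0],[0,0,0],50],[[0,0,0],[0,0,0],50],[[0,0,0],[0,0,0],50],[[0,0,0],[0,0,0],50],[[0,0,0],[0,0,0],50]]'

```text
time: 24.43
ee_pos: [0.4361, -0.3407, 0.0291]
tcp_rot: [[-0.98, -0.201, 0.005], [-0.201, 0.98, 0.001], [-0.005, -0.0, -1.0]]
force: [-0.7, 0.4, 4.5]
finger_gap: 0.0595
gripper_force: 30.0
```

Request:
arm_command --rows '[[[0,0,0],[0,0,10],50],[[0,0,0],[0,0,25],50],[[0,0,0],[0,0,30],50],[[0,0,0],[0,0,30],50],[[0,0,0],[0,0,20],50],[[0,0,0],[0,0,10],50],[[0,0,0],[0,0,0],50]]'

```text
time: 25.02
ee_pos: [0.437, -0.3414, 0.1562]
tcp_rot: [[-0.98, -0.201, 0.009], [-0.201, 0.98, -0.001], [-0.008, -0.003, -1.0]]
force: [0.1, -0.4, -1.4]
finger_gap: 0.0594
gripper_force: 30.0
```

```bash
python3 - <<'E'
from plan import *
go(bedp(.065,-.141,.072),bed())
E
```

```text
shift [208.4 110.7 -25.1] turn [ 0.67 -4.25 -1.2 ] F [ 0.1 -0.4 -1.4] gap 0.0594 t 25.0
```

Request:
arm_command --rows '[[[0.1,-0.5,-0.1],[14,7,0],50],[[0.1,-0.6,-0.2],[26,14,0],50],[[0.1,-0.6,-0.2],[34,18,0],50],[[0.1,-0.6,-0.2],[34,18,0],50],[[0.1,-0.6,-0.2],[34,18,0],50],[[0.1,-0.6,-0.2],[32,17,-7],50],[[0.07,-0.6,-0.1],[24,13,-10],50],[[0,-0.15,0],[10,6,-8],50]]'

```text
time: 25.68
ee_pos: [0.6448, -0.2258, 0.1257]
tcp_rot: [[-0.924, -0.101, 0.368], [-0.091, 0.995, 0.044], [-0.371, 0.007, -0.929]]
force: [-0.4, 0.3, -1.1]
finger_gap: 0.0589
gripper_force: 30.0
```

Request:
arm_command --rows '[[[0,0,0],[0,0,0],50],[[0,0,0],[0,0,0],50],[[0,0,0],[0,0,0],50]]'

```text
time: 25.93
ee_pos: [0.6428, -0.2307, 0.1279]
tcp_rot: [[-0.925, -0.096, 0.367], [-0.088, 0.995, 0.039], [-0.37, 0.004, -0.929]]
force: [-0.1, -0.7, -1.2]
finger_gap: 0.0593
gripper_force: 30.0
```

```bash
python3 - <<'E'
from plan import *
go(bedp(.065,-.141,.033),bed());st()
E
```

```text
shift [ 17.1   1.4 -33. ] turn [-0.03 -0.07 -0.01] F [-0.1 -0.7 -1.2] gap 0.0593 t 25.9
bed xyz mm [  61.4 -140.8   70. ] F bed [-0.6 -0.7 -1. ] gap 59.3 g 30.0 t 25.9
```

Request:
arm_command --rows '[[[0,0,0],[4,0.4,-8],50],[[0,-0.07,0],[5,0.4,-10],50],[[0,0,0],[4.5,0.4,-9],50],[[0,0,0],[2.4,0.2,-4],50],[[0,0,0],[1,0,-2],50],[[0,0,0],[0,0,0],50],[[0,0,0],[0,0,0],50]]'

```text
time: 26.52
ee_pos: [0.6609, -0.2283, 0.0956]
tcp_rot: [[-0.922, -0.098, 0.375], [-0.089, 0.995, 0.04], [-0.377, 0.003, -0.926]]
force: [0.5, 0.0, -0.3]
finger_gap: 0.0595
gripper_force: 30.0
```

Request:
arm_command --rows '[[[0,0,0],[-1.8,-0.2,-0.7],50],[[0,0,0],[-1.8,-0.2,-0.7],50],[[0,0,0],[-1.8,-0.2,-0.7],50],[[0,0,0],[-1.8,-0.2,-0.7],50],[[0,0,0],[-0.9,-0.1,-0.4],50],[[0,0,0],[0,0,0],50],[[0,0,0],[0,0,0],50]]'

```text
time: 27.1
ee_pos: [0.6527, -0.2292, 0.0927]
tcp_rot: [[-0.922, -0.098, 0.375], [-0.089, 0.995, 0.04], [-0.377, 0.003, -0.926]]
force: [-0.1, -0.8, -0.2]
finger_gap: 0.0593
gripper_force: 30.0
```

```bash
python3 - <<'E'
from plan import *
st()
E
```

```text
bed xyz mm [  57.5 -140.2   33.6] F bed [-0.2 -0.8 -0.1] gap 59.3 g 30.0 t 27.1
```

Request:
arm_command --rows '[[[0,0,0],[-0.9,-0.1,-0.4],50],[[0,0,0],[-0.9,-0.1,-0.4],50],[[0,0,0],[-0.9,-0.1,-0.4],50],[[0,0,0],[-0.6,-0.1,-0.3],50],[[0,0,0],[0,0,0],50],[[0,0,0],[0,0,0],50]]'

```text
time: 27.6
ee_pos: [0.6505, -0.2294, 0.0918]
tcp_rot: [[-0.921, -0.098, 0.377], [-0.09, 0.995, 0.039], [-0.379, 0.002, -0.925]]
force: [3.1, 1.3, 0.6]
finger_gap: 0.0595
gripper_force: 30.0
```

```bash
python3 - <<'E'
from plan import *
st()
E
```

```text
bed xyz mm [  55.1 -140.2   33.6] F bed [ 3.2  1.  -0.7] gap 59.5 g 30.0 t 27.6
```

Ledge contact again at x=55.1. I'll press a bit, lower 5 mm, release and retreat.

Request:
arm_command --rows '[[[0,0,0],[-0.7,-0.1,-0.3],50],[[0,0,0],[0.4,0,-1],50],[[0,0,0],[0.4,0,-1],50],[[0,0,0],[0.4,0,-1],50],[[0,0,0],[0.4,0,-1],50],[[0,0,0],[0.3,0,-0.8],50],[[0,0,0],[0,0,0],50],[[0,0,0],[0,0,0],50]]'

```text
time: 28.27
ee_pos: [0.652, -0.2296, 0.0881]
tcp_rot: [[-0.921, -0.098, 0.378], [-0.09, 0.995, 0.039], [-0.38, 0.002, -0.925]]
force: [-0.3, 2.0, 12.3]
finger_gap: 0.0591
gripper_force: 30.0
```

```bash
python3 - <<'E'
from plan import *
st()
E
```

```text
bed xyz mm [  55.1 -140.5   29.6] F bed [ 4.5  2.  11.4] gap 59.1 g 30.0 t 28.3
```

Request:
arm_command --rows '[[[0,0,0],[0,0,0],66],[[0,0,0],[0,0,0],72],[[0,0,0],[0,0,0],74],[[0,0,0],[0,0,0],74],[[0,0,0],[-3,0,7],74],[[0,0,0],[-6,-0.6,15],74],[[0,0,0],[-10,-1,25],80],[[0,0.5,0],[-16,-6,30],91]]'

```text
time: 28.93
ee_pos: [0.6127, -0.2356, 0.161]
tcp_rot: [[-0.939, -0.098, 0.328], [-0.089, 0.995, 0.043], [-0.331, 0.011, -0.944]]
force: [1.3, 0.1, -0.7]
finger_gap: 0.0848
gripper_force: 0.0
```

Request:
arm_command --rows '[[[0,0.8,0],[-30,-20,20],91],[[0,0.8,0],[-35,-30,10],91],[[0,0.8,0],[-35,-30,0],91],[[0,0.8,0],[-20,-15,0],91],[[0,0,0],[0,0,0],91]]'

```text
time: 29.35
ee_pos: [0.5, -0.3307, 0.1928]
tcp_rot: [[-0.995, -0.085, 0.059], [-0.083, 0.996, 0.036], [-0.062, 0.031, -0.998]]
force: [-0.3, 0.3, -0.5]
finger_gap: 0.0905
gripper_force: 0.0
```

```bash
python3 meas.py; python3 - <<'E'
from plan import *
onbed();go((.4557,-.2018,.15),flat(102.9))
E
```

```text
29.4 [ 0.502  -0.3279  0.1923] [ 1.   0.4 -0.3] 0.0908
tool y angle 95.1 z [ 0.062  0.038 -0.997]
(0.4416, -0.0528, 110, 60, np.float32(-11.7))
(0.4558, -0.2018, 109, 60, np.float32(12.9))
bed [ 55.8 141.4] [ 57.8 103.5] 90.0 xmin 4.1 ext 581.0
bed [  55.4 -138.7] [ 57.2 103. ] 89.1 xmin 4.1 ext 562.0
shift [-47.3 124.1 -41.8] turn [-0.51  0.69  1.55] F [-0.4  0.3  0.2] gap 0.0912 t 29.4
```

Request:
arm_command --rows '[[[-0.1,0.1,0.3],[-10,20,0],91],[[-0.1,0.2,0.4],[-12,32,0],91],[[-0.1,0.2,0.4],[-12,35,-10],91],[[-0.2,0.2,0.4],[-10,27,-16],91],[[0,0,0],[-3,10,-16],91],[[0,0,0],[0,0,0],91],[[0,0,0],[0,0,0],91]]'

```text
time: 30.03
ee_pos: [0.4563, -0.2004, 0.1495]
tcp_rot: [[-0.975, -0.223, -0.003], [-0.223, 0.975, 0.001], [0.003, 0.002, -1.0]]
force: [0.5, -0.8, -0.5]
finger_gap: 0.0913
gripper_force: 0.0
```

```bash
python3 - <<'E'
from plan import *
go((.4557,-.2018,.027),flat(102.9))
E
```

```text
shift [  -0.6   -1.4 -122.5] turn [-0.01 -0.03  0.01] F [ 0.5 -0.8 -0.5] gap 0.0913 t 30.0
```

Request:
arm_command --rows '[[[0,0,0],[-0.5,-1,-25],91],[[0,0,0],[0,0,-35],91],[[0,0,0],[0,0,-30],91],[[0,0,0],[0,0,-20],91],[[0,0,0],[0,0,-9],91],[[0,0,0],[0,0,-3],91],[[0,0,0],[0,0,0],91],[[0,0,0],[0,0,0],91]]'

```text
time: 30.7
ee_pos: [0.4567, -0.2037, 0.029]
tcp_rot: [[-0.976, -0.219, -0.0], [-0.219, 0.976, -0.001], [0.0, -0.001, -1.0]]
force: [0.5, -0.4, -0.0]
finger_gap: 0.0909
gripper_force: 0.0
```

Request:
arm_command --rows '[[[0,0,0],[0,0,0],75],[[0,0,0],[0,0,0],65],[[0,0,0],[0,0,0],50],[[0,0,0],[0,0,0],50],[[0,0,0],[0,0,0],50],[[0,0,0],[0,0,0],50],[[0,0,0],[0,0,0],50],[[0,0,0],[0,0,0],50]]'

```text
time: 31.37
ee_pos: [0.4558, -0.2027, 0.0281]
tcp_rot: [[-0.975, -0.22, -0.002], [-0.22, 0.975, 0.0], [0.002, 0.001, -1.0]]
force: [-1.2, 0.9, 5.7]
finger_gap: 0.0593
gripper_force: 30.0
```

Request:
arm_command --rows '[[[0,0,0],[0,0,10],50],[[0,0,0],[0,0,25],50],[[0,0,0],[0,0,30],50],[[0,0,0],[0,0,30],50],[[0,0,0],[0,0,20],50],[[0,0,0],[0,0,10],50],[[0,0,0],[0,0,0],50]]'

```text
time: 31.95
ee_pos: [0.4568, -0.2033, 0.155]
tcp_rot: [[-0.976, -0.22, 0.002], [-0.22, 0.976, -0.001], [-0.002, -0.002, -1.0]]
force: [0.2, -0.1, -1.7]
finger_gap: 0.0588
gripper_force: 30.0
```

```bash
python3 - <<'E'
from plan import *
go(bedp(.065,-.047,.072),bed())
E
```

```text
shift [179.6  66.2 -23.9] turn [ 0.71 -4.32 -1.43] F [ 0.2 -0.1 -1.7] gap 0.0588 t 31.9
```

Request:
arm_command --rows '[[[0.1,-0.5,-0.2],[14,5,0],50],[[0.1,-0.6,-0.2],[24,9,0],50],[[0.1,-0.6,-0.2],[30,11,0],50],[[0.1,-0.6,-0.2],[30,11,0],50],[[0.1,-0.6,-0.2],[30,11,0],50],[[0.1,-0.6,-0.2],[28,10,-8],50],[[0.1,-0.6,-0.2],[20,7,-10],50],[[0,-0.2,0],[5,2,-6],50]]'

```text
time: 32.62
ee_pos: [0.637, -0.1344, 0.1256]
tcp_rot: [[-0.925, -0.101, 0.366], [-0.092, 0.995, 0.041], [-0.368, 0.004, -0.93]]
force: [-0.8, 0.2, -1.4]
finger_gap: 0.0597
gripper_force: 30.0
```

Request:
arm_command --rows '[[[0,0,0],[0,0,0],50],[[0,0,0],[0,0,0],50],[[0,0,0],[0,0,0],50]]'

```text
time: 32.87
ee_pos: [0.6358, -0.1375, 0.1281]
tcp_rot: [[-0.926, -0.098, 0.365], [-0.091, 0.995, 0.039], [-0.367, 0.003, -0.93]]
force: [-0.3, -0.2, -1.4]
finger_gap: 0.0594
gripper_force: 30.0
```

```bash
python3 - <<'E'
from plan import *
go(bedp(.065,-.047,.031),bed());st()
E
```

```text
shift [ 15.9   1.8 -35. ] turn [-0.02 -0.09 -0.04] F [-0.3 -0.2 -1.4] gap 0.0594 t 32.9
bed xyz mm [ 63.3 -47.3  69.4] F bed [-0.8 -0.2 -1.1] gap 59.4 g 30.0 t 32.9
```

Request:
arm_command --rows '[[[0,0,0],[4,0.5,-8],50],[[0,-0.1,-0.04],[5,0.6,-11],50],[[0,0,0],[4,0.5,-9],50],[[0,0,0],[2,0.2,-5],50],[[0,0,0],[0.9,0,-2],50],[[0,0,0],[0,0,0],50],[[0,0,0],[0,0,0],50]]'

```text
time: 33.45
ee_pos: [0.6526, -0.1352, 0.0938]
tcp_rot: [[-0.922, -0.096, 0.375], [-0.088, 0.995, 0.037], [-0.377, 0.001, -0.926]]
force: [0.5, -0.1, -1.0]
finger_gap: 0.059
gripper_force: 30.0
```

Request:
arm_command --rows '[[[0,0,0],[-1.8,-0.2,-0.7],50],[[0,0,0],[-1.8,-0.2,-0.7],50],[[0,0,0],[-1.8,-0.2,-0.7],50],[[0,0,0],[-1.8,-0.2,-0.7],50],[[0,0,0],[-0.9,-0.1,-0.4],50],[[0,0,0],[0,0,0],50],[[0,0,0],[0,0,0],50]]'

```text
time: 34.03
ee_pos: [0.6444, -0.136, 0.0906]
tcp_rot: [[-0.922, -0.096, 0.375], [-0.088, 0.995, 0.038], [-0.377, 0.002, -0.926]]
force: [-0.9, -0.0, -0.1]
finger_gap: 0.0591
gripper_force: 30.0
```

```bash
python3 - <<'E'
from plan import *
st()
E
```

```text
bed xyz mm [ 57.3 -46.7  31.5] F bed [-0.9  0.1  0.2] gap 59.1 g 30.0 t 34.0
```

Request:
arm_command --rows '[[[0,0,0],[-0.9,-0.1,-0.4],50],[[0,0,0],[-0.9,-0.1,-0.4],50],[[0,0,0],[-0.9,-0.1,-0.4],50],[[0,0,0],[-0.6,-0.1,-0.3],50],[[0,0,0],[0,0,0],50],[[0,0,0],[0,0,0],50]]'

```text
time: 34.53
ee_pos: [0.642, -0.1362, 0.0897]
tcp_rot: [[-0.921, -0.096, 0.377], [-0.088, 0.995, 0.037], [-0.379, 0.001, -0.925]]
force: [3.1, 0.4, 0.1]
finger_gap: 0.0594
gripper_force: 30.0
```

```bash
python3 - <<'E'
from plan import *
st()
E
```

```text
bed xyz mm [ 54.7 -46.6  31.5] F bed [ 3.   0.1 -1.1] gap 59.4 g 30.0 t 34.5
```

Contact at x=54.7. I'll press, lower about 4 mm, and read.

Request:
arm_command --rows '[[[0,0,0],[-0.7,-0.1,-0.3],50],[[0,0,0],[0.4,0,-1],50],[[0,0,0],[0.4,0,-1],50],[[0,0,0],[0.4,0,-1],50],[[0,0,0],[0.3,0,-0.8],50],[[0,0,0],[0,0,0],50],[[0,0,0],[0,0,0],50]]'

```text
time: 35.12
ee_pos: [0.6431, -0.1364, 0.087]
tcp_rot: [[-0.921, -0.096, 0.378], [-0.088, 0.995, 0.037], [-0.38, 0.001, -0.925]]
force: [-0.5, 2.3, 12.9]
finger_gap: 0.0594
gripper_force: 30.0
```

```bash
python3 - <<'E'
from plan import *
st()
E
```

```text
bed xyz mm [ 54.7 -46.9  28.6] F bed [ 4.6  2.3 12. ] gap 59.4 g 30.0 t 35.1
```

Seated. I'll release, retreat to the right so panel 2 becomes visible, and measure.

Request:
arm_command --rows '[[[0,0,0],[0,0,0],66],[[0,0,0],[0,0,0],72],[[0,0,0],[0,0,0],74],[[0,0,0],[0,0,0],74],[[0,0,0],[-3,0,7],74],[[0,0,0],[-6,-0.6,15],74],[[0,0,0],[-10,-1,25],80],[[0,0.5,0],[-16,-6,30],91]]'

```text
time: 35.78
ee_pos: [0.6039, -0.1427, 0.1601]
tcp_rot: [[-0.94, -0.097, 0.328], [-0.088, 0.995, 0.04], [-0.33, 0.009, -0.944]]
force: [0.7, -0.5, -0.7]
finger_gap: 0.0848
gripper_force: 0.0
```

Request:
arm_command --rows '[[[0,0.8,0],[-30,-30,20],91],[[0,0.8,0],[-35,-38,10],91],[[0,0.8,0],[-35,-38,0],91],[[0,0.8,0],[-20,-35,0],91],[[0,0.5,0],[0,-25,0],91],[[0,0,0],[0,0,0],91]]'

```text
time: 36.28
ee_pos: [0.5034, -0.2976, 0.1885]
tcp_rot: [[-0.996, -0.082, 0.018], [-0.081, 0.996, 0.033], [-0.021, 0.032, -0.999]]
force: [0.1, -1.1, 0.2]
finger_gap: 0.0909
gripper_force: 0.0
```

```bash
python3 meas.py; python3 - <<'E'
from plan import *
onbed();go((.4416,-.0528,.15),flat(78.2))
E
```

```text
36.3333 [ 0.5038 -0.2943  0.1878] [ 0.3  0.4 -0.4] 0.091
tool y angle 94.9 z [ 0.018  0.036 -0.999]
(0.4415, -0.0528, 110, 60, np.float32(-11.7))
bed [ 55.8 141.4] [ 57.8 103.5] 90.0 xmin 4.1 ext 581.0
bed [ 55.6 -46.1] [103.   57.7] 0.3 xmin 4.1 ext 567.0
bed [  55.6 -139.2] [ 57.3 103. ] 89.8 xmin 4.1 ext 563.5
shift [-62.3 239.1 -37.5] turn [-0.4   0.27 -3.36] F [ 0.   1.3 -0.1] gap 0.0911 t 36.4
```

Request:
arm_command --rows '[[[-0.1,0,-0.4],[-8,20,0],91],[[-0.1,0.1,-0.5],[-10,36,0],91],[[-0.1,0.1,-0.5],[-10,38,0],91],[[-0.1,0.1,-0.5],[-10,38,0],91],[[0,0,-0.5],[-10,38,-8],91],[[0,0,-0.5],[-9,38,-12],91],[[0,0,-0.4],[-5,28,-12],91],[[0,0,0],[0,3,-5],91]]'

```text
time: 37.05
ee_pos: [0.4393, -0.0456, 0.1494]
tcp_rot: [[-0.982, 0.19, -0.008], [0.19, 0.982, 0.005], [0.009, 0.003, -1.0]]
force: [-0.4, 0.4, -0.6]
finger_gap: 0.091
gripper_force: 0.0
```

Request:
arm_command --rows '[[[0,0,0],[0,0,0],91],[[0,0,0],[0,0,0],91]]'

```text
time: 37.22
ee_pos: [0.4421, -0.052, 0.1508]
tcp_rot: [[-0.981, 0.196, -0.005], [0.196, 0.981, 0.002], [0.005, 0.001, -1.0]]
force: [0.6, 0.3, 0.3]
finger_gap: 0.0909
gripper_force: 0.0
```

```bash
python3 - <<'E'
from plan import *
go((.4416,-.0528,.027),flat(78.2))
E
```

```text
shift [  -0.5   -0.8 -123.8] turn [-0.02 -0.05 -0.1 ] F [0.6 0.3 0.3] gap 0.0909 t 37.2
```

Request:
arm_command --rows '[[[0,-0.05,-0.1],[-0.5,-1,-25],91],[[0,0,0],[0,0,-35],91],[[0,0,0],[0,0,-30],91],[[0,0,0],[0,0,-21],91],[[0,0,0],[0,0,-9],91],[[0,0,0],[0,0,-3],91],[[0,0,0],[0,0,0],91],[[0,0,0],[0,0,0],91]]'

```text
time: 37.88
ee_pos: [0.4428, -0.054, 0.0287]
tcp_rot: [[-0.978, 0.207, 0.002], [0.207, 0.978, 0.001], [-0.001, 0.002, -1.0]]
force: [0.5, -0.9, 0.0]
finger_gap: 0.0909
gripper_force: 0.0
```

Request:
arm_command --rows '[[[0,0,0],[0,0,0],75],[[0,0,0],[0,0,0],65],[[0,0,0],[0,0,0],50],[[0,0,0],[0,0,0],50],[[0,0,0],[0,0,0],50],[[0,0,0],[0,0,0],50],[[0,0,0],[0,0,0],50],[[0,0,0],[0,0,0],50]]'

```text
time: 38.55
ee_pos: [0.4421, -0.0533, 0.028]
tcp_rot: [[-0.978, 0.206, 0.0], [0.206, 0.978, 0.002], [0.0, 0.002, -1.0]]
force: [-0.6, 0.7, 6.2]
finger_gap: 0.0593
gripper_force: 30.0
```

Request:
arm_command --rows '[[[0,0,0],[0,0,10],50],[[0,0,0],[0,0,25],50],[[0,0,0],[0,0,30],50],[[0,0,0],[0,0,30],50],[[0,0,0],[0,0,20],50],[[0,0,0],[0,0,10],50],[[0,0,0],[0,0,0],50]]'

```text
time: 39.13
ee_pos: [0.443, -0.0534, 0.1548]
tcp_rot: [[-0.978, 0.206, 0.004], [0.206, 0.978, 0.002], [-0.004, 0.003, -1.0]]
force: [0.5, -0.6, -1.9]
finger_gap: 0.0594
gripper_force: 30.0
```

```bash
python3 - <<'E'
from plan import *
go(bedp(.065,.047,.072),bed())
E
```

```text
shift [184.4   9.9 -23.7] turn [-0.28 -4.36  3.43] F [ 0.5 -0.6 -1.9] gap 0.0594 t 39.1
```

Request:
arm_command --rows '[[[0,-0.5,0.4],[14,1,0],50],[[0,-0.6,0.5],[24,1,0],50],[[-0.1,-0.6,0.5],[30,1,0],50],[[-0.1,-0.6,0.5],[30,2,0],50],[[-0.1,-0.6,0.5],[30,2,0],50],[[0,-0.6,0.5],[28,1,-8],50],[[0,-0.6,0.5],[22,1,-10],50],[[0,-0.25,0],[6,1,-6],50]]'

```text
time: 39.8
ee_pos: [0.6266, -0.0438, 0.1258]
tcp_rot: [[-0.925, -0.092, 0.368], [-0.088, 0.996, 0.029], [-0.369, -0.006, -0.929]]
force: [0.8, -0.2, -0.5]
finger_gap: 0.0596
gripper_force: 30.0
```

Request:
arm_command --rows '[[[0,0,0],[0,0,0],50],[[0,0,0],[0,0,0],50],[[0,0,0],[0,0,0],50]]'

```text
time: 40.05
ee_pos: [0.6249, -0.0435, 0.1278]
tcp_rot: [[-0.926, -0.091, 0.366], [-0.087, 0.996, 0.028], [-0.367, -0.005, -0.93]]
force: [-0.1, 0.2, -0.6]
finger_gap: 0.0592
gripper_force: 30.0
```

```bash
python3 - <<'E'
from plan import *
go(bedp(.065,.047,.031),bed());st()
E
```

```text
shift [ 17.8   1.4 -34.7] turn [ 0.07 -0.08  0.05] F [-0.1  0.2 -0.6] gap 0.0592 t 40.0
bed xyz mm [61.4 47.3 69.9] F bed [-0.3  0.2 -0.5] gap 59.2 g 30.0 t 40.0
```

Request:
arm_command --rows '[[[0,0,0],[4.5,0.4,-8],50],[[0.1,-0.1,0.05],[5.5,0.5,-11],50],[[0,0,0],[4.5,0.3,-9],50],[[0,0,0],[2.3,0.2,-5],50],[[0,0,0],[1,0,-2],50],[[0,0,0],[0,0,0],50],[[0,0,0],[0,0,0],50]]'

```text
time: 40.63
ee_pos: [0.6437, -0.0419, 0.0937]
tcp_rot: [[-0.921, -0.096, 0.377], [-0.088, 0.995, 0.038], [-0.378, 0.002, -0.926]]
force: [-0.5, -1.2, 0.2]
finger_gap: 0.0592
gripper_force: 30.0
```

Request:
arm_command --rows '[[[0,0,0],[-1.8,-0.2,-0.7],50],[[0,0,0],[-1.8,-0.2,-0.7],50],[[0,0,0],[-1.8,-0.2,-0.7],50],[[0,0,0],[-1.8,-0.2,-0.7],50],[[0,0,0],[-0.9,-0.1,-0.4],50],[[0,0,0],[0,0,0],50],[[0,0,0],[0,0,0],50]]'

```text
time: 41.22
ee_pos: [0.6355, -0.043, 0.0906]
tcp_rot: [[-0.921, -0.095, 0.377], [-0.087, 0.995, 0.038], [-0.379, 0.002, -0.926]]
force: [-0.1, 0.3, -1.0]
finger_gap: 0.0596
gripper_force: 30.0
```

```bash
python3 - <<'E'
from plan import *
st()
E
```

```text
bed xyz mm [57.3 46.8 31.4] F bed [-0.5  0.3 -0.9] gap 59.6 g 30.0 t 41.2
```

Request:
arm_command --rows '[[[0,0,0],[-0.9,-0.1,-0.4],50],[[0,0,0],[-0.9,-0.1,-0.4],50],[[0,0,0],[-0.9,-0.1,-0.4],50],[[0,0,0],[-0.6,-0.1,-0.3],50],[[0,0,0],[0,0,0],50],[[0,0,0],[0,0,0],50]]'

```text
time: 41.72
ee_pos: [0.6335, -0.0432, 0.0899]
tcp_rot: [[-0.92, -0.095, 0.379], [-0.088, 0.995, 0.038], [-0.381, 0.002, -0.924]]
force: [3.3, 1.2, 1.5]
finger_gap: 0.0591
gripper_force: 30.0
```

```bash
python3 - <<'E'
from plan import *
st()
E
```

```text
bed xyz mm [55.2 46.8 31.5] F bed [3.7 0.9 0.1] gap 59.1 g 30.0 t 41.7
```

Request:
arm_command --rows '[[[0,0,0],[-0.7,-0.1,-0.3],50],[[0,0,0],[0.4,0,-1],50],[[0,0,0],[0.4,0,-1],50],[[0,0,0],[0.4,0,-1],50],[[0,0,0],[0.3,0,-0.8],50],[[0,0,0],[0,0,0],50],[[0,0,0],[0,0,0],50]]'

```text
time: 42.3
ee_pos: [0.6347, -0.0433, 0.087]
tcp_rot: [[-0.92, -0.096, 0.381], [-0.088, 0.995, 0.038], [-0.382, 0.002, -0.924]]
force: [-0.2, 2.0, 13.0]
finger_gap: 0.0594
gripper_force: 30.0
```

```bash
python3 - <<'E'
from plan import *
st()
E
```

```text
bed xyz mm [55.1 46.6 28.4] F bed [ 4.9  2.  12.1] gap 59.4 g 30.0 t 42.3
```

Seated. I'll release and retreat up-left to uncover the bed, then check.

Request:
arm_command --rows '[[[0,0,0],[0,0,0],66],[[0,0,0],[0,0,0],72],[[0,0,0],[0,0,0],74],[[0,0,0],[0,0,0],74],[[0,0,0],[-3,0,7],74],[[0,0,0],[-6,-0.6,15],74],[[0,0,0],[-10,-1,25],80],[[0,0.5,0],[-16,6,35],91]]'

```text
time: 42.97
ee_pos: [0.5943, -0.0404, 0.1643]
tcp_rot: [[-0.94, -0.093, 0.328], [-0.085, 0.996, 0.038], [-0.33, 0.007, -0.944]]
force: [0.7, -0.2, -0.6]
finger_gap: 0.0844
gripper_force: 0.0
```

Request:
arm_command --rows '[[[0,0.8,0.2],[-20,25,30],91],[[0,0.8,0.5],[-20,38,20],91],[[0,0.8,0.8],[-15,40,10],91],[[0,0.8,0.8],[-10,40,0],91],[[0,0.5,0.8],[0,40,0],91],[[0,0,0.8],[0,40,0],91],[[0,0,0.5],[0,35,0],91],[[0,0,0],[0,20,0],91]]'

```text
time: 43.63
ee_pos: [0.5358, 0.2358, 0.2226]
tcp_rot: [[-0.889, -0.458, -0.006], [-0.457, 0.886, 0.075], [-0.028, 0.069, -0.997]]
force: [0.8, 0.4, -0.5]
finger_gap: 0.0909
gripper_force: 0.0
```

```bash
python3 - <<'E'
from plan import *
onbed();go((.5155,.3955,.20),flat(119))
im=manip.read_camera("top");sd=manip.read_camera("side")
f=lambda i,b,k:cv2.resize(i[b[1]:b[3],b[0]:b[2]],None,fx=k,fy=k,interpolation=cv2.INTER_CUBIC)
a=f(im,(295,145,445,235),5);b=f(sd,(305,195,485,345),4)[:330]
cv2.imwrite("pics/c10.png",f(sd,(305,195,485,345),4))
E
```

```text
bed [ 55.8 141.4] [ 57.8 103.5] 90.0 xmin 4.1 ext 578.0
bed [55.6 47.6] [ 57.7 103.1] 90.0 xmin 4.1 ext 566.5
bed [ 55.6 -46.2] [103.   57.5] 0.3 xmin 4.1 ext 564.0
bed [  55.4 -140. ] [ 54.5 103. ] 89.1 xmin 4.1 ext 561.0
shift [-19.7 156.5 -22.5] turn [-0.88 -0.09  0.33] F [-0.5  3.4  0.3] gap 0.0915 t 43.7
```

View pics/c10.png

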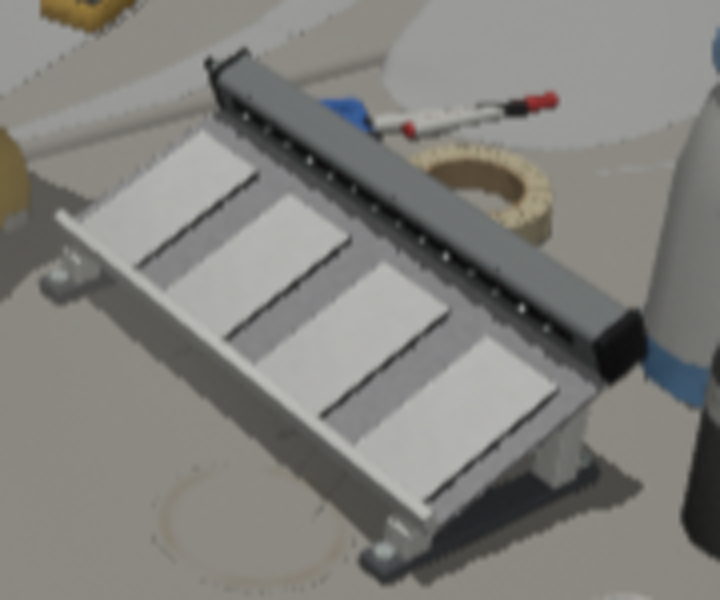

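All four panels lie flat in a row, each with its lower edge on the ledge. Next is the guard again: hover, descend, grip.

Request:
arm_command --rows '[[[-0.2,0,0],[-3,25,0],91],[[-0.3,0,0.1],[-5,35,0],91],[[-0.3,0,0.1],[-5,38,0],91],[[-0.1,-0.1,0.1],[-5,35,-8],91],[[0,0,0],[-2,20,-10],91],[[0,0,0],[0,3,-5],91],[[0,0,0],[0,0,0],91],[[0,0,0],[0,0,0],91]]'

```text
time: 44.45
ee_pos: [0.5183, 0.384, 0.1991]
tcp_rot: [[-0.881, -0.472, 0.003], [-0.472, 0.881, -0.008], [0.001, -0.009, -1.0]]
force: [0.5, -1.0, 0.4]
finger_gap: 0.0912
gripper_force: 0.0
```

```bash
python3 - <<'E'
from plan import *
go((.5155,.3955,.10),flat(119))
E
```

```text
shift [ -2.8  11.5 -99.1] turn [0.09 0.03 0.16] F [ 0.5 -1.   0.4] gap 0.0912 t 44.5
```

Request:
arm_command --rows '[[[0.1,0,0.15],[-2.5,10,0],91],[[0,0,0],[0,1.5,-20],91],[[0,0,0],[0,0,-30],91],[[0,0,0],[0,0,-25],91],[[0,0,0],[0,0,-15],91],[[0,0,0],[0,0,-9],91],[[0,0,0],[0,0,0],91],[[0,0,0],[0,0,0],91]]'

```text
time: 45.12
ee_pos: [0.5156, 0.3982, 0.1012]
tcp_rot: [[-0.874, -0.485, 0.004], [-0.485, 0.874, 0.004], [-0.005, 0.001, -1.0]]
force: [1.2, 0.6, 1.7]
finger_gap: 0.091
gripper_force: 0.0
```

Request:
arm_command --rows '[[[0,0,0],[0,0,0],70],[[0,0,0],[0,0,0],60],[[0,0,0],[0,0,0],50],[[0,0,0],[0,0,0],45],[[0,0,0],[0,0,0],45],[[0,0,0],[0,0,0],45],[[0,0,0],[0,0,0],45],[[0,0,0],[0,0,0],45]]'

```text
time: 45.78
ee_pos: [0.5164, 0.3962, 0.101]
tcp_rot: [[-0.874, -0.485, 0.005], [-0.485, 0.874, 0.0], [-0.004, -0.002, -1.0]]
force: [1.9, -5.4, 3.3]
finger_gap: 0.0561
gripper_force: 30.0
```

Request:
arm_command --rows '[[[0,0,0],[2.4,0.3,5],45],[[0,0,0],[2.3,1.3,4.7],45],[[0,0,0],[3,1.7,4.5],45],[[0,0,0],[3.1,1.7,4.1],45],[[0,0,0],[3.6,2,3.8],45],[[0,0,0],[3.7,2.1,3.4],45],[[0,0,0],[4.1,2.3,3],45],[[0,0,0],[4.2,2.3,2.7],45]]'

```text
time: 46.45
ee_pos: [0.5389, 0.4087, 0.1299]
tcp_rot: [[-0.874, -0.485, -0.004], [-0.485, 0.874, -0.005], [0.006, -0.002, -1.0]]
force: [-2.4, -9.0, -6.3]
finger_gap: 0.0557
gripper_force: 30.0
```

Request:
arm_command --rows '[[[0,0,0],[4.5,2.5,2.1],45],[[0,0,0],[4.5,2.5,1.8],45],[[0,0,0],[4.7,2.6,1.3],45],[[0,0,0],[4.7,2.6,0.8],45],[[0,0,0],[4.9,2.7,0.3],45],[[0,0,0],[4.9,2.7,-0.1],45],[[0,0,0],[4.8,2.6,-0.7],45],[[0,0,0],[4.8,2.6,-1.1],45]]'

```text
time: 47.12
ee_pos: [0.5779, 0.4302, 0.1368]
tcp_rot: [[-0.874, -0.486, -0.001], [-0.486, 0.874, -0.003], [0.003, -0.002, -1.0]]
force: [-3.6, -10.8, 5.5]
finger_gap: 0.056
gripper_force: 30.0
```

Request:
arm_command --rows '[[[0,0,0],[4.6,2.5,-1.6],45],[[0,0,0],[4.6,2.5,-2],45],[[0,0,0],[4.3,2.4,-2.5],45],[[0,0,0],[4.2,2.3,-2.9],45],[[0,0,0],[2.8,1.5,-2],45],[[0,0,0],[0,0,0],45],[[0,0,0],[0,0,0],45]]'

```text
time: 47.7
ee_pos: [0.6008, 0.4428, 0.1274]
tcp_rot: [[-0.874, -0.486, 0.004], [-0.486, 0.874, 0.001], [-0.004, -0.001, -1.0]]
force: [-0.5, -6.2, 4.0]
finger_gap: 0.0558
gripper_force: 30.0
```

Request:
arm_command --rows '[[[0,0,0],[0,0,0],70],[[0,0,0],[0,0,0],91],[[0,0,0],[0,0,0],91],[[0,0,0],[0,0,15],91],[[0,0,0],[0,0,30],91],[[0,0,0],[0,0,30],91],[[0,0,0],[0,0,22],60],[[0,0,0],[0,0,0],30]]'

```text
time: 48.37
ee_pos: [0.6014, 0.4471, 0.2302]
tcp_rot: [[-0.873, -0.487, 0.012], [-0.487, 0.873, 0.011], [-0.015, 0.004, -1.0]]
force: [1.0, -0.2, 0.6]
finger_gap: 0.08
gripper_force: 0.0
```

Request:
arm_command --rows '[[[0,0,0],[-10,0,0],0],[[0,0,0],[-25,0,0],0],[[0,0,0],[-30,-1,0],0],[[0,0,0],[-25,-1,0],0],[[0,0,0],[-12,-1,0],0],[[0,0,0],[-3,0,0],0],[[0,0,0],[0,0,0],0],[[0,0,0],[0,0,0],0]]'

```text
time: 49.03
ee_pos: [0.4948, 0.4411, 0.2218]
tcp_rot: [[-0.874, -0.486, 0.003], [-0.486, 0.874, 0.003], [-0.004, 0.001, -1.0]]
force: [1.3, 0.2, -0.5]
finger_gap: 0.0263
gripper_force: 0.0
```

```bash
python3 - <<'E'
from plan import *
go((.4955,.4395,.102),flat(119));onbed()
E
```

```text
shift [   0.7   -1.6 -119.8] turn [-0.03  0.04 -0.02] F [ 1.3  0.2 -0.5] gap 0.0263 t 49.0
bed [ 56.  141.3] [ 58.  103.8] 90.0 xmin 4.1 ext 586.0
bed [55.7 47.5] [103.3  58. ] 0.3 xmin 4.1 ext 576.5
bed [ 55.8 -46.1] [103.3  57.8] 0.3 xmin 4.1 ext 571.5
bed [  55.6 -139.4] [103.   57.5] 0.1 xmin 4.1 ext 567.5
```

Request:
arm_command --rows '[[[0,0,0],[0.5,-1.5,0],0],[[0,0,0],[0,0,0],0],[[0,0,0],[0,0,-20],0],[[0,0,0],[0,0,-30],0],[[0,0,0],[0,0,-30],0],[[0,0,0],[0,0,-22],0],[[0,0,0],[0,0,-12],0],[[0,0,0],[0,0,-6],0]]'

```text
time: 49.75
ee_pos: [0.4946, 0.4388, 0.0997]
tcp_rot: [[-0.874, -0.486, 0.001], [-0.486, 0.874, 0.001], [-0.001, 0.0, -1.0]]
force: [-0.3, 0.6, -0.5]
finger_gap: 0.0004
gripper_force: 0.0
```

Request:
arm_command --rows '[[[0,0,0],[0,0,0],0],[[0,0,0],[0,0,0],0]]'

```text
time: 49.92
ee_pos: [0.4956, 0.4403, 0.103]
tcp_rot: [[-0.874, -0.486, 0.004], [-0.486, 0.874, 0.004], [-0.006, 0.002, -1.0]]
force: [0.2, 0.1, 0.1]
finger_gap: 0.0004
gripper_force: 0.0
```

Request:
arm_command --rows '[[[0,0,0],[2.5,-4.6,0],0],[[0,0,0],[2.5,-4.6,0],0],[[0,0,0],[2.5,-4.6,0],0],[[0,0,0],[2.5,-4.6,0],0],[[0,0,0],[2.5,-4.6,0],0],[[0,0,0],[2.5,-4.6,0],0],[[0,0,0],[2.5,-4.6,0],0],[[0,0,0],[0,0,0],0]]'

```text
time: 50.58
ee_pos: [0.5132, 0.4057, 0.1017]
tcp_rot: [[-0.875, -0.485, 0.003], [-0.485, 0.875, 0.002], [-0.003, 0.0, -1.0]]
force: [-0.0, 0.4, -0.2]
finger_gap: 0.0005
gripper_force: 0.0
```

Request:
arm_command --rows '[[[0,0,0],[-4,8,0],0],[[0,0,0],[-8,14,0],0],[[0,0,0],[-5,9,0],0],[[0,0,0],[0,0,15],0],[[0,0,0],[0,0,30],0],[[0,0,0],[0,0,38],0],[[0,0,0],[0,0,35],0],[[0,0,0],[10,0,3],30]]'

```text
time: 51.25
ee_pos: [0.5048, 0.4441, 0.2309]
tcp_rot: [[-0.871, -0.491, 0.01], [-0.491, 0.871, 0.012], [-0.015, 0.006, -1.0]]
force: [1.1, 0.8, -0.0]
finger_gap: 0.0049
gripper_force: 0.0
```

Request:
arm_command --rows '[[[0,0,0],[28,0,0],91],[[0,0,0],[35,2,0],91],[[0,0,0],[25,1,0],91],[[0,0,0],[8,0,0],91],[[0,0,0],[0,0,0],91],[[0,0,0],[0,0,0],91],[[0,0,0],[0,0,0],91],[[0,0,0],[0,0,0],91]]'

```text
time: 51.92
ee_pos: [0.5994, 0.4429, 0.2232]
tcp_rot: [[-0.872, -0.489, 0.002], [-0.489, 0.872, 0.004], [-0.004, 0.002, -1.0]]
force: [0.7, -0.1, 0.2]
finger_gap: 0.0587
gripper_force: 0.0
```

```bash
python3 look.py pics/c11.png; python3 - <<'E'
from plan import *
go((.6005,.4425,.1285),flat(119))
E
```

```text
52.0167 [0.6002 0.4424 0.2235] [[-0.873, -0.488, 0.003], [-0.488, 0.873, 0.004], [-0.004, 0.002, -1.0]] [0.4 0.3 0. ] 0.06639453669146553 0.0
shift [  0.3   0.1 -95. ] turn [-0.04  0.03 -0.04] F [0.4 0.3 0. ] gap 0.0664 t 52.0
```

View pics/c11.png

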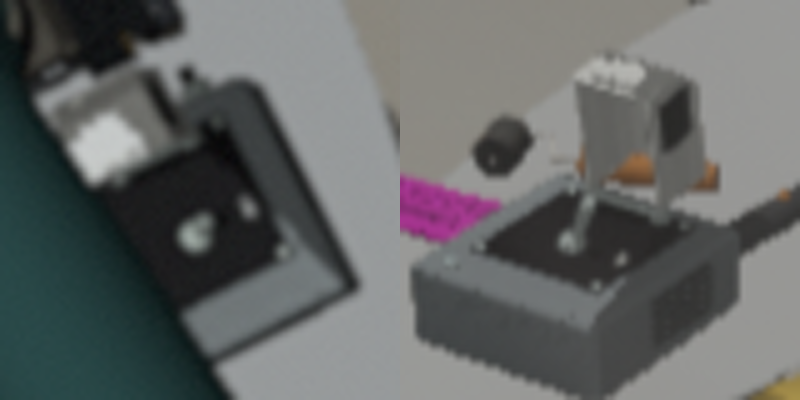

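The lever leans right again: side base (572,240) and tip (588,200), top tip towards the bar at (250,207). The toggle is on. I'll regrip the guard and shut it.

Request:
arm_command --rows '[[[0,0,0],[0,0,0],91],[[0,0,0],[0,0,0],91],[[0,0,0],[0,0,0],91],[[0,0,0],[0,0,-20],91],[[0,0,0],[0,0,-30],91],[[0,0,0],[0,0,-27],91],[[0,0,0],[0,0,-18],91],[[0,0,0],[0,0,0],91]]'

```text
time: 52.68
ee_pos: [0.5991, 0.4397, 0.1228]
tcp_rot: [[-0.874, -0.486, -0.003], [-0.486, 0.874, -0.002], [0.004, -0.0, -1.0]]
force: [-0.2, -0.0, -0.5]
finger_gap: 0.0914
gripper_force: 0.0
```

Request:
arm_command --rows '[[[0,0,0],[0,0,0],70],[[0,0,0],[0,0,0],60],[[0,0,0],[0,0,0],50],[[0,0,0],[0,0,0],45],[[0,0,0],[0,0,0],45],[[0,0,0],[0,0,0],45],[[0,0,0],[0,0,0],45]]'

```text
time: 53.27
ee_pos: [0.6015, 0.4429, 0.1294]
tcp_rot: [[-0.873, -0.487, 0.004], [-0.487, 0.873, 0.005], [-0.006, 0.002, -1.0]]
force: [-0.5, 3.1, 3.8]
finger_gap: 0.056
gripper_force: 30.0
```

Request:
arm_command --rows '[[[0,0,0],[-2.8,-1.5,2],45],[[0,0,0],[-4.2,-2.3,2.9],45],[[0,0,0],[-4.3,-2.4,2.5],45],[[0,0,0],[-4.6,-2.5,2],45],[[0,0,0],[-4.6,-2.5,1.6],45],[[0,0,0],[-4.8,-2.6,1.1],45],[[0,0,0],[-4.8,-2.6,0.7],45],[[0,0,0],[-4.9,-2.7,0.1],45]]'

```text
time: 53.93
ee_pos: [0.5674, 0.4241, 0.1404]
tcp_rot: [[-0.874, -0.487, 0.007], [-0.487, 0.874, 0.007], [-0.009, 0.003, -1.0]]
force: [5.2, 7.5, -7.4]
finger_gap: 0.0556
gripper_force: 30.0
```

Request:
arm_command --rows '[[[0,0,0],[-4.9,-2.7,-0.3],45],[[0,0,0],[-4.7,-2.6,-0.8],45],[[0,0,0],[-4.7,-2.6,-1.3],45],[[0,0,0],[-4.5,-2.5,-1.8],45],[[0,0,0],[-4.5,-2.5,-2.1],45],[[0,0,0],[-4.2,-2.3,-2.7],45],[[0,0,0],[-4.1,-2.3,-3],45],[[0,0,0],[-3.7,-2.1,-3.4],45]]'

```text
time: 54.6
ee_pos: [0.5336, 0.4055, 0.1285]
tcp_rot: [[-0.874, -0.487, 0.01], [-0.487, 0.874, 0.009], [-0.014, 0.003, -1.0]]
force: [1.3, 3.7, 8.3]
finger_gap: 0.0556
gripper_force: 30.0
```

Request:
arm_command --rows '[[[0,0,0],[-3.6,-2,-3.8],45],[[0,0,0],[-3.1,-1.7,-4.1],45],[[0,0,0],[-3,-1.7,-4.5],45],[[0,0,0],[-2.3,-1.3,-4.7],45],[[0,0,0],[-1.7,-1,-4.5],45],[[0,0,0],[0,0,-4],45],[[0,0,0],[0,0,0],45]]'

```text
time: 55.18
ee_pos: [0.5178, 0.3968, 0.1048]
tcp_rot: [[-0.874, -0.487, 0.005], [-0.487, 0.874, 0.006], [-0.007, 0.003, -1.0]]
force: [-7.3, -2.6, 25.2]
finger_gap: 0.0558
gripper_force: 30.0
```

Request:
arm_command --rows '[[[0,0,0],[0,0,0],75],[[0,0,0],[0,0,0],91],[[0,0,0],[0,0,0],91],[[0,0,0],[0,0,20],91],[[0,0,0],[0,0,30],91],[[0,0,0],[5,3,15],60],[[0,0,0],[0,0,0],20],[[0,0,0],[0,0,0],0]]'

```text
time: 55.85
ee_pos: [0.5227, 0.398, 0.165]
tcp_rot: [[-0.874, -0.486, 0.004], [-0.486, 0.874, 0.003], [-0.005, 0.001, -1.0]]
force: [0.7, -0.4, -0.7]
finger_gap: 0.0714
gripper_force: 0.0
```

Request:
arm_command --rows '[[[0,0,0],[0,0,0],0],[[0,0,0],[0,0,0],0],[[0,0,0],[0,0,0],0],[[0,0,0],[0,0,0],0],[[0,0,0],[0,0,0],0],[[0,0,0],[0,0,-10],0],[[0,0,0],[0,0,-7],0],[[0,0,0],[0,0,-3],0]]'

```text
time: 56.52
ee_pos: [0.5216, 0.3976, 0.143]
tcp_rot: [[-0.874, -0.487, 0.001], [-0.487, 0.874, 0.001], [-0.002, 0.001, -1.0]]
force: [0.4, -0.5, -1.2]
finger_gap: 0.0177
gripper_force: 0.0
```

Request:
arm_command --rows '[[[0,0,0],[0,0,0],0],[[0,0,0],[0,0,0],0],[[0,0,0],[0,0,-1.5],0],[[0,0,0],[0,0,-1.5],0],[[0,0,0],[0,0,-1.5],0],[[0,0,0],[0,0,-1.5],0],[[0,0,0],[0,0,0],0]]'

```text
time: 57.1
ee_pos: [0.5226, 0.3984, 0.1404]
tcp_rot: [[-0.874, -0.486, 0.004], [-0.486, 0.874, 0.003], [-0.005, 0.001, -1.0]]
force: [-2.3, -1.8, 8.5]
finger_gap: 0.0006
gripper_force: 3.9
```

Request:
arm_command --rows '[[[0,0,0],[0,0,15],0],[[0,0,0],[0,0,30],0],[[0,0,0],[0,0,38],0],[[0,0,0],[-15,0,30],0],[[0,0,0],[-30,10,0],0],[[0,0,0],[-20,10,0],0],[[0,0,0],[0,0,0],0],[[0,0,0],[0,0,0],0]]'

```text
time: 57.77
ee_pos: [0.4562, 0.4192, 0.2525]
tcp_rot: [[-0.872, -0.489, 0.004], [-0.489, 0.872, 0.004], [-0.005, 0.002, -1.0]]
force: [0.9, -0.5, -0.3]
finger_gap: 0.0003
gripper_force: 0.0
```

```bash
python3 - <<'E'
from plan import *
onbed()
s=manip.read_state();print(s["time"],s["ee_pos"].round(3),s["force"].round(1))
sd=manip.read_camera("side");cv2.imwrite("pics/c12.png",cv2.resize(sd[140:360,190:490],None,fx=2.66,fy=2.66,interpolation=cv2.INTER_CUBIC))
E
```

```text
bed [ 55.9 141.2] [ 57.9 103.6] 89.8 xmin 4.1 ext 581.5
bed [55.6 47.5] [103.1  57.7] 0.1 xmin 4.1 ext 566.5
bed [ 55.6 -46.1] [103.   57.7] 0.3 xmin 4.1 ext 567.0
bed [  55.4 -138.7] [ 57.2 103. ] 89.1 xmin 4.1 ext 563.0
57.8167 [0.458 0.418 0.252] [ 0.2  0.7 -0.8]
```

View pics/c12.png

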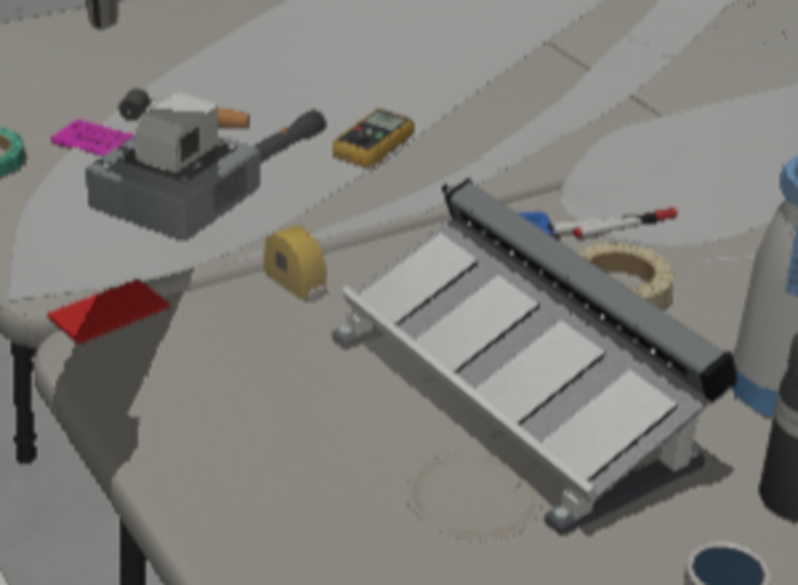

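The guard is shut (at (175,130) in the crop, with stiff contact at shut height). All four panels are on the bed against the ledge, the bystanders are untouched and the arm is clear.

```bash
python3 -c "
from bench import manip
print(manip.sign_off())"
```

```text
the job is handed in; nothing more can be done
None
```

The job is handed in: I set the toggle to off and shut the guard, laid all four panels side by side against the ledge, then set the toggle back to on and shut the guard, with no sign-off verdict returned.

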